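# Clamp the check disc with the coaxial pressure ring and knob

## Robot

A 6-joint arm with a two-finger parallel gripper is mounted at the origin on a cart in front of the work surface, level with it; the furniture and walls round the work are solid. World frame = base frame: x ahead of the robot, y to its left, z up, the work surface at z = 0. Lengths are in m, angles in rad, forces in N, time in s.
With the tool pointing down it reaches from about 0.25 to 0.725 m from the base axis. Payload 4 kg.
Tool frame: the origin (TCP) lies between the finger pads; the fingertips stand 11 mm ahead of it and the grasp point (between the pads) lies 8 mm behind it (bot.tip_extent is the distance from the TCP to the fingertips, in m); z points along the fingers, y is the line along which they close (so a half turn about z gives the same grasp; the last joint's range is limited). The gripper opens to 85 mm and grips with 20 to 120 N. Pads are 22 mm wide; open, the fingers measure 114 mm over their backs; the gripper's body (76 mm by 85 mm) begins 54 mm behind the grasp point. The pads swing forward as they close: fully open they stand 13 mm farther back than shut.
Start: joints at [-1.183, 0.241, 0.005, 1.335, 0, 1.571], TCP at [0.189, -0.463, 0.242] pointing down, gripper open.
Joint ranges: [-2.72, 2.72], [-1.05, 1.87], [-1.09, 1.28], [-1.99, 2.15], [-1.42, 1.44], [-3.14, 3.14]. Speed limits (rad/s): [2.79, 2.79, 3.14, 3.14, 3.14, 3.14].

## Interface

Orientations are given as a unit quaternion [x, y, z, w].
In Python, from workcell import bot gives the robot as it stands. The module is installed in compiled form; this text tells all that it offers.
- The arm moves only by the tool drive_tool, never from a script. Its argument "rows" is a list of rows, each an object of numbers: "dx", "dy", "dz": the shift along the tool's x, y, z in units of 50 mm (1.0 is 50 mm); "wx", "wy", "wz": the turn, a rotation vector about the tool's x, y, z in units of 5 degrees (1.0 is 5 degrees); "hand": the finger opening in mm, from 0 to 85.4. A call has 1 to 20 rows; each row is the pose to reach, as a shift and turn from the pose commanded when the call began, along the tool's axes at that moment; what a row does not reach only later rows make up. A row lasts 1/10 s, in which the tool goes at most 50 mm and 8.59 degrees, less where a joint would pass 70% of its speed; a pose out of reach is approached as far as the arm can. A call with a gripper value outside its range is refused whole. The fingers move at their own pace and stop on an object; the grip force is fixed at half the most. Time passes only in rows, so rows that repeat a pose let the fingers close. It gives the time, the measured TCP pose, the force, the opening and the grip force at its end, in the units of the state.
- bot.get_obs(): the state, without advancing time (a new reading comes with each control period).
- bot.camera(name): name is "side" or "top"; returns the picture (384x512x3 uint8, red, green, blue); there is no depth.
- bot.get_calibration(name): a dict with "vfov" (degrees; the focal length in pixels is half the picture's height over the tangent of half this angle, whatever the lens; pixels are square), "cx", "cy" (the principal point, pixels), "origin" and "rotation" of the camera in the world. Camera axes: x right, y up, looking along -z (the intrinsics and any distortion apply to the point x, -y, -z); pixel columns grow to the right and rows downward; lengths in m; the calibration is good to about 2 mm. A picture is of the moment at which its call begins. get_calibration takes no time and is no camera call.
- bot.job_done(): hands the job in; it is judged then, once.
Trained networks look in the newest picture that a camera, given by its name, has taken for a name from the list of things; names that differ only in an ending like _2 or _b are one class to them, and where a whole thing is asked for, a point or a joint stands for the part that bears it (a point fixed in the world has none). Each returns a list of dicts, best first, with "score" (0 to 1); they miss things now and then, are a little off and sometimes report something else, mostly with a low value. They report only what shows in the picture. A call takes as long as a camera call.
- bot.look_for(camera, thing): "extent" ([centre column, centre row, width, height] in pixels, round what is visible of it).
- bot.outline_of(camera, thing): "region" (384x512 bool, what is visible of it) and "extent" ([centre column, centre row, width, height] in pixels, round what is visible of it).
The state is a dict: "clock": time; "joint_pos": joint angles; "joint_vel": joint speeds; "tau": joint torques, N m; "eef_pos": TCP position; "tool_rot": TCP orientation; "ft_force": force on the tool from outside, world axes, zero at the start; "ft_torque": the same for the moment, N m; "grip_width": finger opening in m; "grasp_force": force on a finger pad.
Only numpy, scipy, OpenCV 4.12 (cv2) and the standard library are available. Lean on these libraries where they do the work, as an engineer would, in place of code of your own. Each camera call takes 0.05 s, during which the arm holds its last target. There are 200 camera calls.

## Task

The infrared spectrometer's daily check disc is lying ready on the crystal. Swing the blue pressure arm round over it until the arm rests at its stop, then turn the black outer ring clockwise, and only the ring, to lower the brass anvil until you just feel it land lightly on the disc. Leaving the ring exactly there, turn the small silver inner knob about a sixth of a turn (60 degrees) clockwise to clamp the disc; never screw down hard, the crystal under the disc cracks, and leave the other things on the bench where they are.

Things in the scene. Friction and masses are not known exactly. Their poses are not given: they have to be found in the camera images.
- spectrometer: Compact infrared spectrometer, fixed, 300x230 mm: white housing 83 mm high at the back, grey sampling platform 49 mm high and 196 mm wide in front. Origin: underside centre; x points to its back (away from the robot at yaw 0), y to its left. A post at (30, 0) mm carries the blue arm; the crystal is at (-85, 0) mm.
- check_disc: Loose check disc: aluminium rim, cream centre, 29 mm in diameter, 6 mm thick, 25 g, lying flat on the dark round crystal puck, within about 2 mm of its middle. Origin: centre of its underside, some 50 mm above the bench (pucks of different height are fitted, so the height at which the anvil lands differs by some mm). Landed lightly: 3 to 10 N; it may never bear more than 22 N.
- pressure_arm (a joint): Angle of the blue pressure arm about its upright post, rad: 0 when it points straight forward over the crystal, at its solid stop (home: below 0.03); grows counterclockwise from above (head towards the robot's right), starts at 0.7 to 1.1. Friction hinge of 0.45 N m: 4 N at the head moves it and it stays where left. Turning ring or knob clockwise presses it against its stop.
- pivot_point (a point): Point on the arm's pivot axis, at half the height of the arm (118 mm above the bench). The pivot boss is 52 mm in diameter and its top is at 136 mm.
- head_centre (a point): Centre of the arm's round head, on the common axis of ring, knob and anvil, 115 mm from the pivot, 118 mm above the bench. Head 66 mm in diameter, 25 mm high (105 to 130 mm above the bench); its side can be pushed with closed fingers. The bar to the pivot is 34 mm wide.
- outer_ring (a joint): Angle of the black outer ring (coarse), rad, growing clockwise from above, range 0 to 2.4, starts at 0 to 0.25. Lowers the anvil 8 mm per rad against a steady friction of 0.24 N m; stays where left. The anvil meets the disc after a further 0.3 to 1.35 rad, each time different: the torque then rises at once by 0.048 N m (spring preloaded to 6 N), then 0.26 N m per rad (32 N per rad).
- ring_mid (a point): Middle of the outer ring, on its axis: black, fluted, 56 mm in diameter, 18 mm high, 133 to 151 mm above the bench, white index line; 3 mm above the top of the arm's head. Grip it across its diameter, fingers astride the inner knob. The ring stays at its height when turned.
- inner_knob (a joint): Angle of the small inner knob (fine), rad, growing clockwise from above, range 0 to 2.6, starts at 0 to 0.1. Drives the same anvil by 1.5 mm per rad, adding 6 N per rad once on the disc, against a friction of 0.07 N m; stays where left. It must stay below 0.35 until the anvil is on the disc, then end at 0.75 to 1.45. From 0.35 on the ring must not turn.
- knob_mid (a point): Middle of the inner knob, on its axis: fluted aluminium, red top with a white pointer line, 26 mm in diameter, 20 mm high. It stands on a 15 mm stem that goes down with the anvil as the ring is turned: its underside is 13 mm above the top of the ring at ring angle 0 (164 to 184 mm above the bench), 8 mm less per rad of the ring, still at least 2 mm above it when the anvil lands on the disc.
- tall_bottle: Bystander: tall amber bottle with a white cap, 56x56x128 mm, left of the instrument. Origin: underside centre. Leave it where it is.
- red_bottle: Bystander: amber bottle with a red cap, 46x46x105 mm, left of the instrument. Origin: underside centre. Leave it where it is.
- black_jar: Bystander: black screw-lid jar, 66x66x72 mm, front left. Origin: underside centre. Leave it where it is.
- dishes: Bystander: stack of white weighing dishes, 68x68x30 mm, front right. Origin: underside centre. Leave it where it is.
- tub: Bystander: open white ointment pot, 63x63x48 mm, front right, close to the tall wire carousel with jars, whose shelves reach to about x = 0.48, y = -0.2 at heights of 0.1 m and more: keep arm and gripper clear of it. Origin: underside centre. Leave it where it is.
- labels: Bystander: roll of blank labels lying flat, 68x68x37 mm, front left. Origin: underside centre. Leave it where it is.
- pen: Bystander: blue ball pen, 12x145x9 mm, lying front right. Origin: underside centre. Leave it where it is.

How it is judged:
By the outcome, as a careful person would: the job done as asked, in the order asked, and still so for the second after the job is handed in, with the robot touching nothing.
It also fails if it takes over 70 s, if anything falls off the work surface, if the arm or the gripper's body presses on something with over 40 N, if the wrist force passes 120 N, or if a joint passes its speed limit or range.

## Working session

There is one attempt and no reset: what is moved stays moved. The work goes in short steps, Python scripts to look and compute and a tool call to move; the robot and the scene stay as the last step left them, time stands still between calls to the robot, and variables do not carry over. Pictures are saved under pics/ and viewed, at most 11 in all, crops included, and the job is handed in when it is done.

Besides the shell and the picture viewer there is one more tool, called after ">>>" as name(argument=value, ...), one argument or row to a line, values as JSON. drive_tool: Moves the arm, as the interface text tells. Its arguments: {"type":"object","properties":{"rows":{"type":"array","items":{"type":"object","properties":{"dx":{"type":"number"},"dy":{"type":"number"},"dz":{"type":"number"},"wx":{"type":"number"},"wy":{"type":"number"},"wz":{"type":"number"},"hand":{"type":"number"}}}}},"required":["rows"]}

```bash
mkdir -p pics; cat > h.py <<'E'
from workcell import bot
import numpy as np, cv2
def ray(cam,u,v):
    c=bot.get_calibration(cam); f=192/np.tan(np.radians(c['vfov'])/2)
    d=np.array([(u-c['cx'])/f,-(v-c['cy'])/f,-1.]); R=np.array(c['rotation'])
    if R.shape!=(3,3):
        from scipy.spatial.transform import Rotation as Q; R=Q.from_quat(R).as_matrix()
    d=R@d; return np.array(c['origin']),d/np.linalg.norm(d)
def atz(cam,u,v,z):
    o,d=ray(cam,u,v); return o+d*(z-o[2])/d[2]
def tri(u1,v1,u2,v2):
    o1,d1=ray('top',u1,v1);o2,d2=ray('side',u2,v2)
    A=np.stack([d1,-d2],1); s=np.linalg.lstsq(A,o2-o1,rcond=None)[0]
    p,q=o1+s[0]*d1,o2+s[1]*d2; return (p+q)/2,np.linalg.norm(p-q)
def save(cam,n):
    im=bot.camera(cam); cv2.imwrite(f'pics/{n}.png',im[:,:,::-1]); return im
E
python3 - <<'E'
from h import *
np.set_printoptions(precision=4,suppress=True)
for c in('top','side'):
    save(c,c+'0'); print(bot.get_calibration(c))
    for t in('pivot_point','head_centre','ring_mid','knob_mid','check_disc','spectrometer','tub','dishes'):
        r=bot.look_for(c,t); print(c,t,[(np.round(x['extent'],1).tolist(),round(x['score'],2)) for x in r[:2]])
print(bot.get_obs())
a=cv2.imread('pics/top0.png');b=cv2.imread('pics/side0.png')
cv2.imwrite('pics/both0.png',cv2.resize(np.vstack([a,b]),(400,600)))
E
```

```text
{'vfov': 50.310784324043574, 'cx': 252.6374048182204, 'cy': 193.6618783432433, 'origin': array([0.303 , 0.0786, 1.4355]), 'rotation': array([ 0.0618, -0.067 , -0.7012,  0.7071])}
top pivot_point [([257.1, 171.3, 39.4, 47.4], 0.97)]
top head_centre [([258.6, 170.3, 37.3, 47.8], 0.62)]
top ring_mid [([267.8, 185.1, 17.5, 16.1], 0.6)]
top knob_mid [([267.9, 181.3, 7.0, 6.6], 0.48)]
top check_disc [([243.0, 192.4, 9.0, 6.5], 0.41)]
top spectrometer [([247.3, 170.8, 67.1, 89.3], 0.73)]
top tub [([321.6, 209.0, 16.5, 22.0], 0.61)]
top dishes [([341.5, 239.2, 18.0, 19.8], 0.72), ([160.1, 192.2, 16.7, 13.4], 0.57)]
{'vfov': 53.855786920035705, 'cx': 259.70046941015664, 'cy': 192.02668509198952, 'origin': array([0.0404, 0.4455, 1.1161]), 'rotation': array([-0.1138,  0.2484,  0.8627, -0.4255])}
side pivot_point [([241.2, 169.3, 53.3, 25.4], 0.98)]
side head_centre [([238.2, 169.9, 50.9, 29.2], 0.61)]
side ring_mid [([258.1, 170.8, 16.3, 18.7], 0.58)]
side knob_mid [([257.9, 170.7, 17.5, 16.8], 0.53)]
side check_disc [([242.1, 205.3, 6.5, 9.5], 0.48)]
side spectrometer [([225.0, 187.6, 99.2, 100.9], 0.68)]
side tub [([257.3, 171.6, 21.6, 16.9], 0.7), ([315.2, 175.5, 18.8, 20.2], 0.62)]
side dishes [([347.8, 185.8, 17.9, 20.3], 0.51)]
{'clock': 0.9, 'joint_pos': array([-1.183 ,  0.2406,  0.005 ,  1.3352,  0.    ,  1.5708]), 'joint_vel': array([ 0.001 ,  0.002 , -0.0016,  0.0015, -0.    , -0.0004]), 'tau': array([  0.0002, -37.2196,  25.2693,   0.0011,  -0.    ,   0.    ]), 'eef_pos': array([ 0.1891, -0.4629,  0.2423]), 'tool_rot': array([ 0.9813,  0.1927,  0.    , -0.    ]), 'ft_force': array([0.194 , 0.5078, 0.772 ]), 'ft_torque': array([-0.0021,  0.0023, -0.0159]), 'grasp_force': 0.0, 'grip_width': 0.08533996799684743}
```

View pics/top0.png

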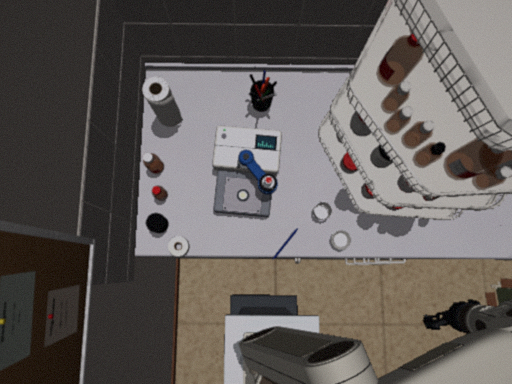

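View pics/side0.png

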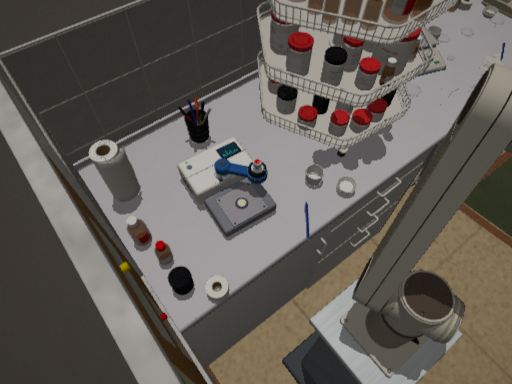

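The pictures show the spectrometer near top (247,171) and side (225,188). The arm head with ring and knob is at top (267,184), side (257,171). The disc is at top (243,195), side (242,204). Next I'll enlarge both views.

```bash
python3 - <<'E'
from h import *
np.set_printoptions(precision=4,suppress=True)
a=cv2.imread('pics/top0.png')[115:225,205:290];b=cv2.imread('pics/side0.png')[130:240,170:285]
f=lambda i:cv2.resize(i,None,fx=4,fy=4,interpolation=cv2.INTER_CUBIC)
cv2.imwrite('pics/c0.png',np.hstack([f(a),f(b)])); print(a.shape,b.shape)
for t in('check_disc','ring_mid','knob_mid','pivot_point'):
    for c in('top','side'):
        r=bot.outline_of(c,t)
        if r:
            m=r[0]['region'];v,u=np.nonzero(m);print(t,c,r[0]['score'],u.mean(),v.mean(),m.sum(),np.round(r[0]['extent'],1))
print('disc',atz('top',243,195,.056),atz('side',242,203.5,.056),tri(243,195,242,203.5))
print('tub',atz('top',321.6,212,.04),atz('side',315,175.5,.04))
E
```

```text
(110, 85, 3) (110, 115, 3)
check_disc side 0.21 162.9277108433735 252.9277108433735 332 [164.6 252.6  23.5  25.1]
ring_mid top 0.76 267.13157894736844 182.92105263157896 190 [269.1 182.   16.8  17.4]
ring_mid side 0.76 256.6223404255319 170.7872340425532 188 [258.1 171.2  20.5  15.9]
knob_mid top 0.51 267.92727272727274 179.76363636363635 55 [271.5 180.5   9.    7.4]
knob_mid side 0.2 162.90980392156862 253.39607843137256 255 [165.6 253.8  18.1  20.1]
pivot_point top 0.9 257.7830985915493 172.2661971830986 710 [257.6 171.6  39.2  47.4]
pivot_point side 0.79 242.18649885583525 170.29290617848972 874 [239.8 170.3  53.8  28. ]
disc [0.5525 0.1023 0.056 ] [0.5485 0.1043 0.056 ] (array([0.5535, 0.1019, 0.0471]), np.float64(0.001698947107739463))
tub [ 0.4983 -0.169   0.04  ] [ 0.4937 -0.1671  0.04  ]
```

View pics/c0.png

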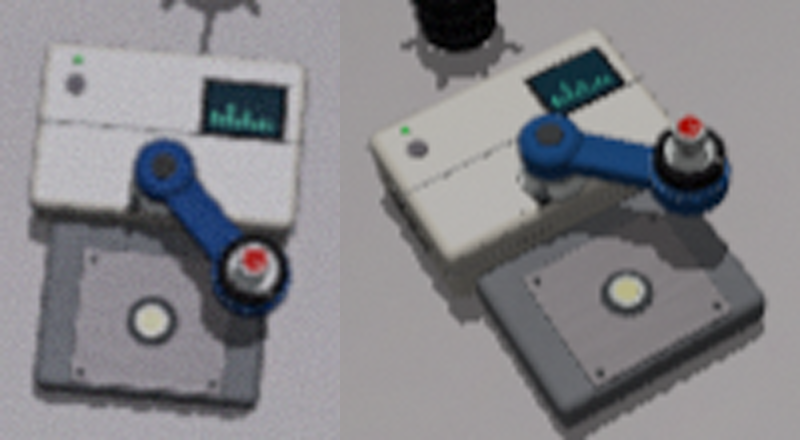

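The crop shows these features, in full-picture pixels:

| Feature | Top | Side |
|---|---|---|
| Disc | (242.6,194.9) | (241.4,202.9) |
| Pivot cap | (245.4,155.6) | (221.7,163.1) |
| Red knob top | (268.9,179.6) | (257.1,161.6) |

```bash
python3 - <<'E'
from h import *
np.set_printoptions(precision=4,suppress=True)
for n,p,z in(('disc',(242.6,194.9,241.4,202.9),.056),('piv',(245.4,155.6,221.7,163.1),.137),('knob',(268.9,179.6,257.1,161.6),.184),('ringtop',(268.4,182.6,256.4,170.2),.151)):
    print(n,*tri(*p),atz('top',*p[:2],z),atz('side',*p[2:],z))
# spectrometer platform/housing corners for yaw (z .083 back edge, .049 front edge)
for n,u,v,z in(('backL',50,43,.083),('backR',303,65,.083),('frL',40,385,.049),('frR',252,400,.049),('hfL',36,203,.083),('hfR',295,228,.083)):
    print(n,atz('top',205+u/4-.4,115+v/4-.4,z))
E
```

```text
disc [0.5533 0.1036 0.0528] 0.00048803363548687235 [0.5529 0.1037 0.056 ] [0.5515 0.1045 0.056 ]
piv [0.669  0.0942 0.1373] 0.0011847743406096726 [0.6695 0.0946 0.137 ] [0.6686 0.0938 0.137 ]
knob [0.5802 0.0195 0.18  ] 0.00044924715509467197 [0.5792 0.0196 0.184 ] [0.5781 0.0215 0.184 ]
ringtop [0.5815 0.0196 0.1323] 0.0024597314569523407 [0.5766 0.0196 0.151 ] [0.5722 0.0284 0.151 ]
backL [0.7923 0.1946 0.083 ]
backR [ 0.7746 -0.0248  0.083 ]
frL [0.4978 0.1989 0.049 ]
frR [0.4865 0.0176 0.049 ]
hfL [0.6493 0.2032 0.083 ]
hfR [ 0.6296 -0.0173  0.083 ]
```

```bash
cat >> h.py <<'E'
from scipy.spatial.transform import Rotation as Q
def go(p,yaw=None):
    "shift/turn units to reach TCP p with tool-x at world angle yaw (deg), tool down"
    o=bot.get_obs(); R=Q.from_quat(o['tool_rot'])
    d=R.inv().apply(np.array(p)-o['eef_pos'])/.05
    y=np.array([0,0,0])
    if yaw is not None:
        a=np.radians(yaw)/2; T=Q.from_quat([np.cos(a),np.sin(a),0,0]); y=np.degrees((R.inv()*T).as_rotvec())/5
    print('d',np.round(d,3),'w',np.round(y,3))
E
python3 - <<'E'
from h import *
print(bot.tip_extent)
for z in(.1,.2,.3,.4): print(z,[np.round(atz('top',u,v,z)[:2],3) for u,v in((320,130),(335,175),(352,210))])
for p in([.30,-.28,.25],[.40,-.10,.25],[.58,-.045,.22]): go(p,0)
E
```

```text
0.011
0.1 [array([ 0.773, -0.159]), array([ 0.616, -0.206]), array([ 0.498, -0.259])]
0.2 [array([ 0.738, -0.142]), array([ 0.592, -0.185]), array([ 0.483, -0.234])]
0.3 [array([ 0.703, -0.124]), array([ 0.569, -0.164]), array([ 0.468, -0.209])]
0.4 [array([ 0.668, -0.106]), array([ 0.545, -0.142]), array([ 0.454, -0.183])]
d [ 3.437 -2.547 -0.154] w [-0.    -0.     4.444]
d [ 6.65  -5.123 -0.154] w [-0.    -0.     4.444]
d [10.398 -4.78   0.446] w [-0.    -0.     4.444]
```

>>> drive_tool(
  rows=[
    {"dx": 1.15, "dy": -0.85, "wz": 1.2, "hand": 0},
    {"dx": 2.1, "dy": -1.6, "wz": 2.5, "hand": 0},
    {"dx": 2.8, "dy": -2.1, "wz": 3.5, "hand": 0},
    {"dx": 3.44, "dy": -2.55, "wz": 4.444, "hand": 0},
    {"dx": 4.2, "dy": -3.2, "wz": 4.444, "hand": 0},
    {"dx": 5.0, "dy": -3.8, "wz": 4.444, "hand": 0},
    {"dx": 5.8, "dy": -4.45, "wz": 4.444, "hand": 0},
    {"dx": 6.65, "dy": -5.12, "wz": 4.444, "hand": 0},
    {"dx": 7.4, "dy": -5.1, "wz": 4.444, "hand": 0},
    {"dx": 8.3, "dy": -5.0, "wz": 4.444, "hand": 0},
    {"dx": 9.2, "dy": -4.9, "wz": 4.444, "hand": 0},
    {"dx": 9.9, "dy": -4.8, "dz": 0.2, "wz": 4.444, "hand": 0},
    {"dx": 10.4, "dy": -4.78, "dz": 0.45, "wz": 4.444, "hand": 0},
    {"dx": 10.4, "dy": -4.78, "dz": 0.45, "wz": 4.444, "hand": 0},
    {"dx": 10.4, "dy": -4.78, "dz": 0.45, "wz": 4.444, "hand": 0},
  ],
)

```text
invalid input at $.rows[0]: expected keys dx, dy, dz, wx, wy, wz, hand
```

```bash
python3 - <<'E'
from h import *
o=bot.get_obs(); print({k:np.round(o[k],3) for k in('clock','joint_pos','eef_pos','tool_rot','ft_force','ft_torque','grip_width')})
go([.578,-.045,.131],0)
save('side','side1'); a=cv2.imread('pics/side1.png')[100:240,150:330]
b=save('top','top1')[115:225,205:330,::-1]
f=lambda i:cv2.resize(i,(400,300))
cv2.imwrite('pics/c1.png',np.hstack([f(a),f(b)]))
E
```

```text
{'clock': np.float64(1.3), 'joint_pos': array([-1.183,  0.241,  0.005,  1.335,  0.   ,  1.571]), 'eef_pos': array([ 0.189, -0.463,  0.242]), 'tool_rot': array([ 0.981,  0.193,  0.   , -0.   ]), 'ft_force': array([ 0.379,  0.201, -0.283]), 'ft_torque': array([-0.011,  0.007, -0.024]), 'grip_width': np.float64(0.085)}
d [10.361 -4.795  2.226] w [-0.    -0.     4.444]
```

View pics/c1.png

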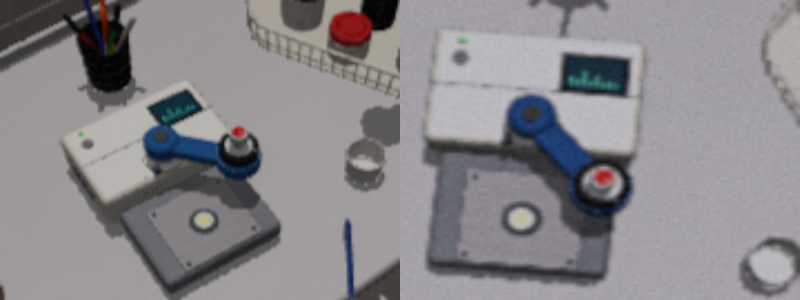

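The scene is unchanged because the move was refused: every row needs all the keys.

>>> drive_tool(
  rows=[
    {"dx": 1.15, "dy": -0.85, "dz": 0, "wx": 0, "wy": 0, "wz": 1.2, "hand": 0},
    {"dx": 2.1, "dy": -1.6, "dz": 0, "wx": 0, "wy": 0, "wz": 2.5, "hand": 0},
    {"dx": 2.8, "dy": -2.1, "dz": 0, "wx": 0, "wy": 0, "wz": 3.5, "hand": 0},
    {"dx": 3.44, "dy": -2.55, "dz": 0, "wx": 0, "wy": 0, "wz": 4.444, "hand": 0},
    {"dx": 4.2, "dy": -3.2, "dz": 0, "wx": 0, "wy": 0, "wz": 4.444, "hand": 0},
    {"dx": 5.0, "dy": -3.8, "dz": 0, "wx": 0, "wy": 0, "wz": 4.444, "hand": 0},
    {"dx": 5.8, "dy": -4.45, "dz": 0, "wx": 0, "wy": 0, "wz": 4.444, "hand": 0},
    {"dx": 6.65, "dy": -5.12, "dz": 0, "wx": 0, "wy": 0, "wz": 4.444, "hand": 0},
    {"dx": 7.4, "dy": -5.1, "dz": 0, "wx": 0, "wy": 0, "wz": 4.444, "hand": 0},
    {"dx": 8.3, "dy": -5.0, "dz": 0, "wx": 0, "wy": 0, "wz": 4.444, "hand": 0},
    {"dx": 9.2, "dy": -4.9, "dz": 0, "wx": 0, "wy": 0, "wz": 4.444, "hand": 0},
    {"dx": 9.9, "dy": -4.8, "dz": 0.2, "wx": 0, "wy": 0, "wz": 4.444, "hand": 0},
    {"dx": 10.4, "dy": -4.78, "dz": 0.45, "wx": 0, "wy": 0, "wz": 4.444, "hand": 0},
    {"dx": 10.4, "dy": -4.78, "dz": 0.45, "wx": 0, "wy": 0, "wz": 4.444, "hand": 0},
    {"dx": 10.4, "dy": -4.78, "dz": 0.45, "wx": 0, "wy": 0, "wz": 4.444, "hand": 0},
  ],
)

```text
clock: 2.9
eef_pos: [0.5797, -0.0447, 0.2188]
tool_rot: [1.0, 0.0, -0.001, -0.0]
ft_force: [-0.2, 0.0, -0.7]
grip_width: -0.0003
grasp_force: 0.0
```

```bash
python3 - <<'E'
from h import *
o=bot.get_obs(); print({k:np.round(o[k],3) for k in('clock','joint_pos','eef_pos','tool_rot','ft_force','ft_torque','grip_width')})
go([.578,-.045,.131],0)
save('side','side2'); a=cv2.imread('pics/side2.png')[100:240,150:330]
b=save('top','top2')[115:225,205:330,::-1]
f=lambda i:cv2.resize(i,(400,300))
cv2.imwrite('pics/c2.png',np.hstack([f(a),f(b)]))
E
```

```text
{'clock': np.float64(2.9), 'joint_pos': array([-0.077,  0.415,  0.191,  1.349, -0.   ,  3.064]), 'eef_pos': array([ 0.58 , -0.045,  0.219]), 'tool_rot': array([ 1.   ,  0.   , -0.001, -0.   ]), 'ft_force': array([-0.249,  0.04 , -0.745]), 'ft_torque': array([0.017, 0.014, 0.005]), 'grip_width': np.float64(-0.0)}
d [-0.03   0.006  1.756] w [-0.     0.028  0.007]
```

View pics/c2.png

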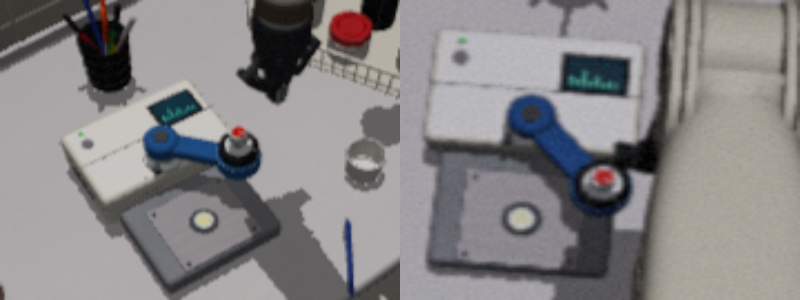

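The gripper is shut to the right of the head, clear of it and of the carousel. Joint 6 is close to its limit, so I'll turn the tool back 90° and lower it.

>>> drive_tool(
  rows=[
    {"dx": 0, "dy": 0, "dz": 0, "wx": 0, "wy": 0, "wz": -1.7, "hand": 0},
    {"dx": 0, "dy": 0, "dz": 0, "wx": 0, "wy": 0, "wz": -3.4, "hand": 0},
    {"dx": 0, "dy": 0, "dz": 0, "wx": 0, "wy": 0, "wz": -5.1, "hand": 0},
    {"dx": 0, "dy": 0, "dz": 0, "wx": 0, "wy": 0, "wz": -6.8, "hand": 0},
    {"dx": 0, "dy": 0, "dz": 0, "wx": 0, "wy": 0, "wz": -8.5, "hand": 0},
    {"dx": 0, "dy": 0, "dz": 0.3, "wx": 0, "wy": 0, "wz": -10.2, "hand": 0},
    {"dx": 0, "dy": 0, "dz": 0.7, "wx": 0, "wy": 0, "wz": -11.9, "hand": 0},
    {"dx": 0, "dy": 0, "dz": 1.1, "wx": 0, "wy": 0, "wz": -13.6, "hand": 0},
    {"dx": 0, "dy": 0, "dz": 1.4, "wx": 0, "wy": 0, "wz": -15.3, "hand": 0},
    {"dx": -0.04, "dy": 0, "dz": 1.76, "wx": 0, "wy": 0, "wz": -17, "hand": 0},
    {"dx": -0.04, "dy": 0, "dz": 1.76, "wx": 0, "wy": 0, "wz": -18, "hand": 0},
    {"dx": -0.04, "dy": 0, "dz": 1.76, "wx": 0, "wy": 0, "wz": -18, "hand": 0},
  ],
)

```text
clock: 4.2
eef_pos: [0.5772, -0.0456, 0.1324]
tool_rot: [0.708, 0.707, -0.0, 0.0]
ft_force: [0.2, -0.9, 0.1]
grip_width: 0.0
grasp_force: 0.0
```

>>> drive_tool(
  rows=[
    {"dx": 0.1, "dy": 0, "dz": 0, "wx": 0, "wy": 0, "wz": 0, "hand": 0},
    {"dx": 0.2, "dy": 0, "dz": 0, "wx": 0, "wy": 0, "wz": 0, "hand": 0},
    {"dx": 0.3, "dy": 0, "dz": 0, "wx": 0, "wy": 0, "wz": 0, "hand": 0},
    {"dx": 0.4, "dy": 0, "dz": 0, "wx": 0, "wy": 0, "wz": 0, "hand": 0},
    {"dx": 0.5, "dy": 0, "dz": 0, "wx": 0, "wy": 0, "wz": 0, "hand": 0},
    {"dx": 0.6, "dy": -0.05, "dz": 0, "wx": 0, "wy": 0, "wz": 0, "hand": 0},
    {"dx": 0.7, "dy": -0.1, "dz": 0, "wx": 0, "wy": 0, "wz": 0, "hand": 0},
    {"dx": 0.8, "dy": -0.15, "dz": 0, "wx": 0, "wy": 0, "wz": 0, "hand": 0},
    {"dx": 0.9, "dy": -0.2, "dz": 0, "wx": 0, "wy": 0, "wz": 0, "hand": 0},
    {"dx": 1.0, "dy": -0.25, "dz": 0, "wx": 0, "wy": 0, "wz": 0, "hand": 0},
    {"dx": 1.1, "dy": -0.3, "dz": 0, "wx": 0, "wy": 0, "wz": 0, "hand": 0},
    {"dx": 1.2, "dy": -0.35, "dz": 0, "wx": 0, "wy": 0, "wz": 0, "hand": 0},
    {"dx": 1.3, "dy": -0.4, "dz": 0, "wx": 0, "wy": 0, "wz": 0, "hand": 0},
    {"dx": 1.4, "dy": -0.4, "dz": 0, "wx": 0, "wy": 0, "wz": 0, "hand": 0},
    {"dx": 1.5, "dy": -0.4, "dz": 0, "wx": 0, "wy": 0, "wz": 0, "hand": 0},
    {"dx": 1.6, "dy": -0.4, "dz": 0, "wx": 0, "wy": 0, "wz": 0, "hand": 0},
    {"dx": 1.7, "dy": -0.4, "dz": 0, "wx": 0, "wy": 0, "wz": 0, "hand": 0},
    {"dx": 1.8, "dy": -0.4, "dz": 0, "wx": 0, "wy": 0, "wz": 0, "hand": 0},
  ],
)

```text
clock: 6.0
eef_pos: [0.5552, 0.0432, 0.1304]
tool_rot: [0.708, 0.707, -0.004, -0.001]
ft_force: [-4.0, -6.4, -1.0]
grip_width: 0.0004
grasp_force: 3.1
```

>>> drive_tool(
  rows=[
    {"dx": 0.05, "dy": 0, "dz": 0, "wx": 0, "wy": 0, "wz": 0, "hand": 0},
    {"dx": 0.1, "dy": 0, "dz": 0, "wx": 0, "wy": 0, "wz": 0, "hand": 0},
    {"dx": 0.15, "dy": 0, "dz": 0, "wx": 0, "wy": 0, "wz": 0, "hand": 0},
    {"dx": 0.2, "dy": 0, "dz": 0, "wx": 0, "wy": 0, "wz": 0, "hand": 0},
  ],
)

```text
clock: 6.4
eef_pos: [0.556, 0.0536, 0.1309]
tool_rot: [0.707, 0.707, -0.003, -0.0]
ft_force: [-2.2, -4.7, 0.2]
grip_width: 0.0002
grasp_force: 2.5
```

>>> drive_tool(
  rows=[
    {"dx": 0.03, "dy": 0, "dz": 0, "wx": 0, "wy": 0, "wz": 0, "hand": 0},
    {"dx": 0.06, "dy": 0, "dz": 0, "wx": 0, "wy": 0, "wz": 0, "hand": 0},
    {"dx": 0.09, "dy": 0, "dz": 0, "wx": 0, "wy": 0, "wz": 0, "hand": 0},
  ],
)

```text
clock: 6.7
eef_pos: [0.5561, 0.0582, 0.131]
tool_rot: [0.707, 0.707, -0.003, -0.0]
ft_force: [-2.2, -5.1, 0.1]
grip_width: 0.0003
grasp_force: 2.3
```

>>> drive_tool(
  rows=[
    {"dx": 0.03, "dy": 0, "dz": 0, "wx": 0, "wy": 0, "wz": 0, "hand": 0},
    {"dx": 0.06, "dy": 0, "dz": 0, "wx": 0, "wy": 0, "wz": 0, "hand": 0},
  ],
)

```text
clock: 6.9
eef_pos: [0.5561, 0.0589, 0.131]
tool_rot: [0.708, 0.706, -0.005, 0.002]
ft_force: [-3.3, -12.7, 0.9]
grip_width: 0.0001
grasp_force: 6.6
```

>>> drive_tool(
  rows=[
    {"dx": 0.03, "dy": 0, "dz": 0, "wx": 0, "wy": 0, "wz": 0, "hand": 0},
    {"dx": 0.03, "dy": 0, "dz": 0, "wx": 0, "wy": 0, "wz": 0, "hand": 0},
  ],
)

```text
clock: 7.1
eef_pos: [0.5561, 0.059, 0.1311]
tool_rot: [0.708, 0.706, -0.006, 0.003]
ft_force: [-4.0, -13.9, 1.2]
grip_width: -0.0001
grasp_force: 7.2
```

The force jumped and motion stopped where predicted, so the arm is at its stop. Next I back off, lift and look again.

>>> drive_tool(
  rows=[
    {"dx": -0.3, "dy": 0, "dz": 0, "wx": 0, "wy": 0, "wz": 0, "hand": 0},
    {"dx": -0.9, "dy": 0, "dz": 0, "wx": 0, "wy": 0, "wz": -1.7, "hand": 0},
    {"dx": -1.6, "dy": 0, "dz": -0.5, "wx": 0, "wy": 0, "wz": -3.4, "hand": 0},
    {"dx": -1.8, "dy": 0, "dz": -1.2, "wx": 0, "wy": 0, "wz": -5.1, "hand": 40},
    {"dx": -1.8, "dy": 0, "dz": -2.0, "wx": 0, "wy": 0, "wz": -6.8, "hand": 80},
    {"dx": -1.8, "dy": 0, "dz": -2.2, "wx": 0, "wy": 0, "wz": -8.5, "hand": 85},
    {"dx": -1.8, "dy": 0, "dz": -2.2, "wx": 0, "wy": 0, "wz": -10.2, "hand": 85},
    {"dx": -1.8, "dy": 0, "dz": -2.2, "wx": 0, "wy": 0, "wz": -12, "hand": 85},
    {"dx": -1.8, "dy": 0, "dz": -2.2, "wx": 0, "wy": 0, "wz": -12, "hand": 85},
  ],
)

```text
clock: 8.0
eef_pos: [0.5583, -0.0258, 0.2421]
tool_rot: [0.259, 0.966, 0.0, 0.0]
ft_force: [-0.3, 0.1, 0.4]
grip_width: 0.0847
grasp_force: 0.0
```

```bash
python3 - <<'E'
from h import *
a=save('side','side3')[130:240,170:285,::-1]; b=save('top','top3')[115:225,205:290,::-1]
f=lambda i:cv2.resize(i,None,fx=4,fy=4,interpolation=cv2.INTER_CUBIC)
cv2.imwrite('pics/c3.png',np.hstack([f(b),f(a)]))
o=bot.get_obs(); print({k:np.round(o[k],3) for k in('clock','joint_pos','eef_pos','ft_force','ft_torque','grip_width')})
for c in('top','side'):
    for t in('ring_mid','knob_mid'):
        r=bot.look_for(c,t); print(c,t,[(np.round(x['extent'],1).tolist(),round(x['score'],2)) for x in r[:2]])
E
```

```text
{'clock': np.float64(8.1), 'joint_pos': array([-0.046,  0.358,  0.166,  1.378,  0.   ,  0.48 ]), 'eef_pos': array([ 0.558, -0.026,  0.242]), 'ft_force': array([ 0.309, -0.399, -0.037]), 'ft_torque': array([-0.023,  0.012, -0.007]), 'grip_width': np.float64(0.085)}
top ring_mid [([240.7, 190.9, 14.3, 18.4], 0.49)]
top knob_mid [([243.2, 188.8, 8.2, 8.3], 0.63), ([242.2, 191.0, 19.7, 15.6], 0.51)]
side ring_mid [([240.8, 190.2, 18.2, 15.5], 0.51)]
side knob_mid [([238.7, 184.8, 13.2, 9.8], 0.41)]
```

View pics/c3.png

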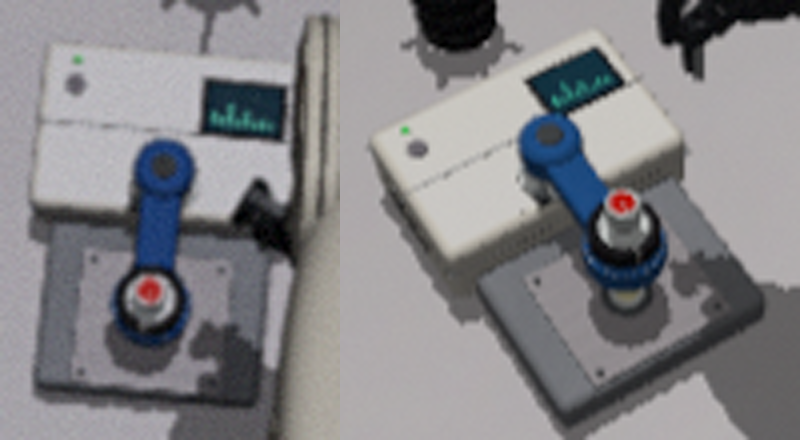

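The arm now lies over the crystal. The red knob top is at top (242.1,187.4), side (240.1,180.4).

```bash
python3 - <<'E'
from h import *
print(tri(242.1,187.4,240.1,180.4),atz('top',242.1,187.4,.184),atz('side',240.1,180.4,.184))
go([.554,.1034,.24],150);go([.554,.1034,.142],150)
E
```

```text
(array([0.55352006, 0.10336722, 0.18444048]), np.float64(0.0004256239441030742)) [0.5534458  0.10323409 0.184     ] [0.55393706 0.10333421 0.184     ]
d [1.366 2.197 0.033] w [-0.    -0.003 -0.013]
d [1.365 2.197 1.993] w [-0.    -0.003 -0.013]
```

>>> drive_tool(
  rows=[
    {"dx": 0.45, "dy": 0.7, "dz": 0, "wx": 0, "wy": 0, "wz": 0, "hand": 85},
    {"dx": 0.9, "dy": 1.4, "dz": 0, "wx": 0, "wy": 0, "wz": 0, "hand": 85},
    {"dx": 1.37, "dy": 2.2, "dz": 0.03, "wx": 0, "wy": 0, "wz": 0, "hand": 85},
    {"dx": 1.37, "dy": 2.2, "dz": 0.03, "wx": 0, "wy": 0, "wz": 0, "hand": 85},
    {"dx": 1.37, "dy": 2.2, "dz": 0.03, "wx": 0, "wy": 0, "wz": 0, "hand": 85},
    {"dx": 1.37, "dy": 2.2, "dz": 0.4, "wx": 0, "wy": 0, "wz": 0, "hand": 85},
    {"dx": 1.37, "dy": 2.2, "dz": 0.8, "wx": 0, "wy": 0, "wz": 0, "hand": 85},
    {"dx": 1.37, "dy": 2.2, "dz": 1.2, "wx": 0, "wy": 0, "wz": 0, "hand": 85},
    {"dx": 1.37, "dy": 2.2, "dz": 1.5, "wx": 0, "wy": 0, "wz": 0, "hand": 85},
    {"dx": 1.37, "dy": 2.2, "dz": 1.8, "wx": 0, "wy": 0, "wz": 0, "hand": 85},
    {"dx": 1.37, "dy": 2.2, "dz": 2.0, "wx": 0, "wy": 0, "wz": 0, "hand": 85},
    {"dx": 1.37, "dy": 2.2, "dz": 2.0, "wx": 0, "wy": 0, "wz": 0, "hand": 85},
  ],
)

```text
clock: 9.5
eef_pos: [0.5528, 0.1021, 0.1403]
tool_rot: [0.26, 0.966, -0.001, -0.001]
ft_force: [0.2, 1.6, 1.3]
grip_width: 0.085
grasp_force: 0.0
```

```bash
python3 - <<'E'
from h import *
o=bot.get_obs(); print({k:np.round(o[k],4) for k in('clock','joint_pos','eef_pos','ft_force','ft_torque','grip_width')})
go([.5536,.1033,.142],150)
a=save('side','side4')[140:225,190:300,::-1]
cv2.imwrite('pics/c4.png',cv2.resize(a,None,fx=6,fy=6,interpolation=cv2.INTER_CUBIC))
E
```

```text
{'clock': np.float64(9.5), 'joint_pos': array([ 1.827e-01,  4.268e-01, -2.400e-03,  1.145e+00, -2.000e-04,
        7.084e-01]), 'eef_pos': array([0.5528, 0.1021, 0.1403]), 'ft_force': array([0.2192, 1.585 , 1.2912]), 'ft_torque': array([-0.0623,  0.0125,  0.0013]), 'grip_width': np.float64(0.085)}
d [-0.002  0.029 -0.035] w [-0.027 -0.028 -0.024]
```

View pics/c4.png

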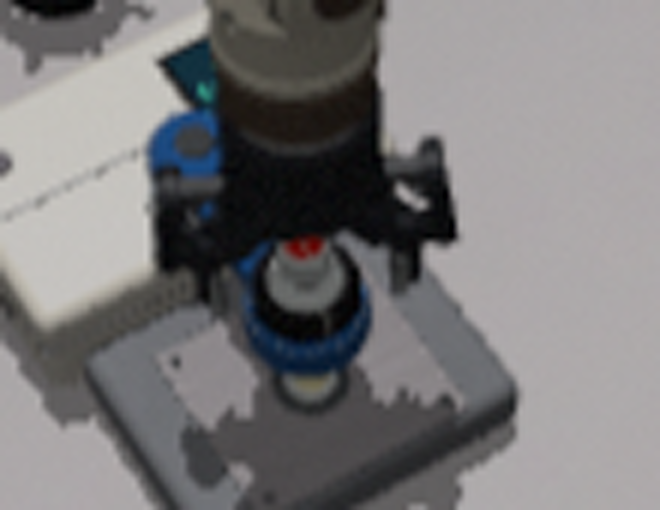

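The open fingers stand on either side of the black ring, with the knob free between them. I'll settle, then close.

>>> drive_tool(
  rows=[
    {"dx": 0, "dy": 0.01, "dz": 0, "wx": 0, "wy": 0, "wz": 0, "hand": 85},
    {"dx": 0, "dy": 0.01, "dz": 0, "wx": 0, "wy": 0, "wz": 0, "hand": 85},
  ],
)

```text
clock: 9.75
eef_pos: [0.5548, 0.1039, 0.1429]
tool_rot: [0.259, 0.966, 0.0, 0.001]
ft_force: [-0.6, -0.5, -0.1]
grip_width: 0.0847
grasp_force: 0.0
```

>>> drive_tool(
  rows=[
    {"dx": 0, "dy": 0, "dz": 0, "wx": 0, "wy": 0, "wz": 0, "hand": 62},
    {"dx": 0, "dy": 0, "dz": 0, "wx": 0, "wy": 0, "wz": 0, "hand": 60},
    {"dx": 0, "dy": 0, "dz": 0, "wx": 0, "wy": 0, "wz": 0, "hand": 58},
  ],
)

```text
clock: 10.05
eef_pos: [0.554, 0.1038, 0.1421]
tool_rot: [0.259, 0.966, -0.0, 0.0]
ft_force: [-0.0, -0.9, 1.3]
grip_width: 0.0584
grasp_force: 0.3
```

>>> drive_tool(
  rows=[
    {"dx": 0, "dy": 0, "dz": 0, "wx": 0, "wy": 0, "wz": 0, "hand": 50},
    {"dx": 0, "dy": 0, "dz": 0, "wx": 0, "wy": 0, "wz": 0, "hand": 50},
    {"dx": 0, "dy": 0, "dz": 0, "wx": 0, "wy": 0, "wz": 0, "hand": 50},
  ],
)

```text
clock: 10.35
eef_pos: [0.5536, 0.103, 0.1427]
tool_rot: [0.259, 0.966, -0.001, 0.0]
ft_force: [-2.2, -3.4, 5.2]
grip_width: 0.0537
grasp_force: 62.7
```

```bash
cat > rd.py <<'E'
from h import *
L=[]
for i in range(5):
    if i: bot.camera('top')
    o=bot.get_obs(); q=o['tool_rot']; L.append([np.degrees(2*np.arctan2(q[1],q[0])),o['ft_torque'][2],o['tau'][5],*o['ft_force'],*(o['eef_pos']*1000)])
L=np.array(L); print(round(o['clock'],2),'yaw %.2f Tz %.4f sd %.4f tau6 %.4f'%(L[:,0].mean(),L[:,1].mean(),L[:,1].std(),L[:,2].mean()),np.round(L[:,3:].mean(0),1),'j6 %.2f'%o['joint_pos'][5],'gw %.4f gf %.0f'%(o['grip_width'],o['grasp_force']))
E
python3 rd.py
```

```text
10.55 yaw 149.99 Tz 0.1457 sd 0.0167 tau6 0.1454 [ -2.7  -3.5   5.9 553.6 103.  142.7] j6 0.71 gw 0.0539 gf 63
```

>>> drive_tool(
  rows=[
    {"dx": 0, "dy": 0, "dz": 0, "wx": 0, "wy": 0, "wz": 0.2, "hand": 50},
    {"dx": 0, "dy": 0, "dz": 0, "wx": 0, "wy": 0, "wz": 0.4, "hand": 50},
    {"dx": 0, "dy": 0, "dz": 0, "wx": 0, "wy": 0, "wz": 0.6, "hand": 50},
    {"dx": 0, "dy": 0, "dz": 0, "wx": 0, "wy": 0, "wz": 0.8, "hand": 50},
    {"dx": 0, "dy": 0, "dz": 0, "wx": 0, "wy": 0, "wz": 1.0, "hand": 50},
    {"dx": 0, "dy": 0, "dz": 0, "wx": 0, "wy": 0, "wz": 1.2, "hand": 50},
  ],
)

```text
clock: 11.15
eef_pos: [0.5536, 0.1031, 0.1427]
tool_rot: [0.309, 0.951, -0.001, 0.0]
ft_force: [-2.6, -2.4, 5.9]
grip_width: 0.0538
grasp_force: 62.8
```

```bash
python3 rd.py
```

```text
11.35 yaw 143.97 Tz 0.0922 sd 0.0716 tau6 0.0836 [ -3.   -2.4   5.6 553.7 103.1 142.7] j6 0.81 gw 0.0533 gf 63
```

>>> drive_tool(
  rows=[
    {"dx": 0, "dy": 0, "dz": 0, "wx": 0, "wy": 0, "wz": 0.2, "hand": 50},
    {"dx": 0, "dy": 0, "dz": 0, "wx": 0, "wy": 0, "wz": 0.4, "hand": 50},
    {"dx": 0, "dy": 0, "dz": 0, "wx": 0, "wy": 0, "wz": 0.6, "hand": 50},
    {"dx": 0, "dy": 0, "dz": 0, "wx": 0, "wy": 0, "wz": 0.8, "hand": 50},
    {"dx": 0, "dy": 0, "dz": 0, "wx": 0, "wy": 0, "wz": 1.0, "hand": 50},
    {"dx": 0, "dy": 0, "dz": 0, "wx": 0, "wy": 0, "wz": 1.2, "hand": 50},
  ],
)

```text
clock: 11.95
eef_pos: [0.5537, 0.1032, 0.1427]
tool_rot: [0.359, 0.933, -0.001, 0.0]
ft_force: [-2.6, -2.6, 5.3]
grip_width: 0.0534
grasp_force: 62.7
```

```bash
python3 rd.py
```

```text
12.15 yaw 137.97 Tz 0.0958 sd 0.0806 tau6 0.0842 [ -2.5  -2.4   5.2 553.7 103.2 142.7] j6 0.92 gw 0.0536 gf 63
```

```bash
cat > rd.py <<'E'
from h import *
L=[]
for i in range(2):
    if i: bot.camera('top')
    o=bot.get_obs(); q=o['tool_rot']; L.append([np.degrees(2*np.arctan2(q[1],q[0])),o['ft_torque'][2],o['tau'][5],o['joint_vel'][5],*o['ft_force']])
L=np.array(L); print(round(o['clock'],2),'yaw',np.round(L[:,0],2),'Tz',np.round(L[:,1],3),'tau',np.round(L[:,2],3),'v',np.round(L[:,3],3),'F',np.round(L[0,4:],1))
E
python3 rd.py
```

```text
12.2 yaw [137.98 137.98] Tz [0.056 0.032] tau [0.027 0.028] v [0.002 0.001] F [-3.1 -2.3  6.2]
```

>>> drive_tool(
  rows=[
    {"dx": 0, "dy": 0, "dz": 0, "wx": 0, "wy": 0, "wz": 0.1, "hand": 50},
    {"dx": 0, "dy": 0, "dz": 0, "wx": 0, "wy": 0, "wz": 0.2, "hand": 50},
    {"dx": 0, "dy": 0, "dz": 0, "wx": 0, "wy": 0, "wz": 0.3, "hand": 50},
  ],
)

```text
clock: 12.5
eef_pos: [0.5538, 0.1033, 0.1427]
tool_rot: [0.371, 0.929, -0.001, 0.0]
ft_force: [-2.3, -2.5, 6.3]
grip_width: 0.0533
grasp_force: 62.7
```

```bash
python3 rd.py
```

```text
12.55 yaw [136.49 136.48] Tz [0.248 0.175] tau [0.154 0.206] v [ 0.088 -0.014] F [-2.3 -2.5  6.3]
```

>>> drive_tool(
  rows=[
    {"dx": 0, "dy": 0, "dz": 0, "wx": 0, "wy": 0, "wz": 0.1, "hand": 50},
    {"dx": 0, "dy": 0, "dz": 0, "wx": 0, "wy": 0, "wz": 0.2, "hand": 50},
    {"dx": 0, "dy": 0, "dz": 0, "wx": 0, "wy": 0, "wz": 0.3, "hand": 50},
  ],
)

```text
clock: 12.85
eef_pos: [0.5538, 0.1033, 0.1428]
tool_rot: [0.383, 0.924, -0.001, 0.0]
ft_force: [-1.9, -2.3, 6.1]
grip_width: 0.0538
grasp_force: 62.7
```

```bash
python3 rd.py
```

```text
12.9 yaw [135.   134.98] Tz [0.193 0.124] tau [0.154 0.207] v [ 0.087 -0.011] F [-1.9 -2.3  6.1]
```

>>> drive_tool(
  rows=[
    {"dx": 0, "dy": 0, "dz": 0, "wx": 0, "wy": 0, "wz": 0.1, "hand": 50},
    {"dx": 0, "dy": 0, "dz": 0, "wx": 0, "wy": 0, "wz": 0.2, "hand": 50},
    {"dx": 0, "dy": 0, "dz": 0, "wx": 0, "wy": 0, "wz": 0.3, "hand": 50},
  ],
)

```text
clock: 13.2
eef_pos: [0.5538, 0.1033, 0.1427]
tool_rot: [0.395, 0.919, -0.001, 0.0]
ft_force: [-2.7, -2.2, 4.9]
grip_width: 0.0535
grasp_force: 62.7
```

```bash
python3 rd.py
```

```text
13.25 yaw [133.5  133.48] Tz [0.232 0.137] tau [0.154 0.207] v [ 0.087 -0.013] F [-2.7 -2.2  4.9]
```

The joint-6 torque reading repeats well (0.154 then 0.207), so landing should show as a clear step. I'll carry on in small steps.

>>> drive_tool(
  rows=[
    {"dx": 0, "dy": 0, "dz": 0, "wx": 0, "wy": 0, "wz": 0.1, "hand": 50},
    {"dx": 0, "dy": 0, "dz": 0, "wx": 0, "wy": 0, "wz": 0.2, "hand": 50},
    {"dx": 0, "dy": 0, "dz": 0, "wx": 0, "wy": 0, "wz": 0.3, "hand": 50},
  ],
)

```text
clock: 13.55
eef_pos: [0.5538, 0.1033, 0.1427]
tool_rot: [0.407, 0.914, -0.001, 0.0]
ft_force: [-2.9, -3.6, 5.0]
grip_width: 0.0538
grasp_force: 62.7
```

```bash
python3 rd.py
```

```text
13.6 yaw [132.   131.98] Tz [0.213 0.174] tau [0.154 0.207] v [ 0.086 -0.011] F [-2.9 -3.6  5. ]
```

>>> drive_tool(
  rows=[
    {"dx": 0, "dy": 0, "dz": 0, "wx": 0, "wy": 0, "wz": 0.1, "hand": 50},
    {"dx": 0, "dy": 0, "dz": 0, "wx": 0, "wy": 0, "wz": 0.2, "hand": 50},
    {"dx": 0, "dy": 0, "dz": 0, "wx": 0, "wy": 0, "wz": 0.3, "hand": 50},
  ],
)

```text
clock: 13.9
eef_pos: [0.5538, 0.1033, 0.1427]
tool_rot: [0.419, 0.908, -0.001, 0.0]
ft_force: [-2.0, -3.4, 5.7]
grip_width: 0.0537
grasp_force: 62.7
```

```bash
python3 rd.py
```

```text
13.95 yaw [130.5  130.48] Tz [0.204 0.135] tau [0.155 0.207] v [ 0.086 -0.014] F [-2.  -3.4  5.7]
```

>>> drive_tool(
  rows=[
    {"dx": 0, "dy": 0, "dz": 0, "wx": 0, "wy": 0, "wz": 0.1, "hand": 50},
    {"dx": 0, "dy": 0, "dz": 0, "wx": 0, "wy": 0, "wz": 0.2, "hand": 50},
    {"dx": 0, "dy": 0, "dz": 0, "wx": 0, "wy": 0, "wz": 0.3, "hand": 50},
  ],
)

```text
clock: 14.25
eef_pos: [0.5539, 0.1033, 0.1428]
tool_rot: [0.431, 0.903, -0.001, 0.001]
ft_force: [-1.5, -2.4, 5.2]
grip_width: 0.0535
grasp_force: 62.7
```

```bash
python3 rd.py
```

```text
14.3 yaw [129.   128.98] Tz [0.221 0.144] tau [0.155 0.207] v [ 0.086 -0.013] F [-1.5 -2.4  5.2]
```

>>> drive_tool(
  rows=[
    {"dx": 0, "dy": 0, "dz": 0, "wx": 0, "wy": 0, "wz": 0.1, "hand": 50},
    {"dx": 0, "dy": 0, "dz": 0, "wx": 0, "wy": 0, "wz": 0.2, "hand": 50},
    {"dx": 0, "dy": 0, "dz": 0, "wx": 0, "wy": 0, "wz": 0.3, "hand": 50},
  ],
)

```text
clock: 14.6
eef_pos: [0.5539, 0.1034, 0.1427]
tool_rot: [0.442, 0.897, -0.001, 0.0]
ft_force: [-2.0, -2.2, 4.7]
grip_width: 0.0533
grasp_force: 62.7
```

```bash
python3 rd.py
```

```text
14.65 yaw [127.5  127.48] Tz [0.229 0.155] tau [0.155 0.207] v [ 0.086 -0.012] F [-2.  -2.2  4.7]
```

>>> drive_tool(
  rows=[
    {"dx": 0, "dy": 0, "dz": 0, "wx": 0, "wy": 0, "wz": 0.1, "hand": 50},
    {"dx": 0, "dy": 0, "dz": 0, "wx": 0, "wy": 0, "wz": 0.2, "hand": 50},
    {"dx": 0, "dy": 0, "dz": 0, "wx": 0, "wy": 0, "wz": 0.3, "hand": 50},
  ],
)

```text
clock: 14.95
eef_pos: [0.5539, 0.1034, 0.1428]
tool_rot: [0.454, 0.891, -0.0, 0.001]
ft_force: [-1.2, -1.5, 5.6]
grip_width: 0.0535
grasp_force: 62.7
```

```bash
python3 rd.py
```

```text
15.0 yaw [126.   125.98] Tz [0.169 0.157] tau [0.155 0.207] v [ 0.087 -0.01 ] F [-1.2 -1.5  5.6]
```

>>> drive_tool(
  rows=[
    {"dx": 0, "dy": 0, "dz": 0, "wx": 0, "wy": 0, "wz": 0.1, "hand": 50},
    {"dx": 0, "dy": 0, "dz": 0, "wx": 0, "wy": 0, "wz": 0.2, "hand": 50},
    {"dx": 0, "dy": 0, "dz": 0, "wx": 0, "wy": 0, "wz": 0.3, "hand": 50},
  ],
)

```text
clock: 15.3
eef_pos: [0.5539, 0.1034, 0.1427]
tool_rot: [0.466, 0.885, -0.0, 0.001]
ft_force: [-1.5, -2.0, 5.5]
grip_width: 0.0537
grasp_force: 62.7
```

```bash
python3 rd.py
```

```text
15.35 yaw [124.5  124.48] Tz [0.284 0.175] tau [0.155 0.207] v [ 0.086 -0.012] F [-1.5 -2.   5.5]
```

>>> drive_tool(
  rows=[
    {"dx": 0, "dy": 0, "dz": 0, "wx": 0, "wy": 0, "wz": 0.1, "hand": 50},
    {"dx": 0, "dy": 0, "dz": 0, "wx": 0, "wy": 0, "wz": 0.2, "hand": 50},
    {"dx": 0, "dy": 0, "dz": 0, "wx": 0, "wy": 0, "wz": 0.3, "hand": 50},
  ],
)

```text
clock: 15.65
eef_pos: [0.554, 0.1034, 0.1428]
tool_rot: [0.477, 0.879, -0.0, 0.001]
ft_force: [-1.3, -1.1, 5.5]
grip_width: 0.0535
grasp_force: 62.7
```

```bash
python3 rd.py
```

```text
15.7 yaw [123.   122.98] Tz [0.254 0.189] tau [0.155 0.208] v [ 0.087 -0.013] F [-1.3 -1.1  5.5]
```

>>> drive_tool(
  rows=[
    {"dx": 0, "dy": 0, "dz": 0, "wx": 0, "wy": 0, "wz": 0.1, "hand": 50},
    {"dx": 0, "dy": 0, "dz": 0, "wx": 0, "wy": 0, "wz": 0.2, "hand": 50},
    {"dx": 0, "dy": 0, "dz": 0, "wx": 0, "wy": 0, "wz": 0.3, "hand": 50},
  ],
)

```text
clock: 16.0
eef_pos: [0.554, 0.1034, 0.1428]
tool_rot: [0.489, 0.872, -0.0, 0.001]
ft_force: [-1.4, -2.5, 4.1]
grip_width: 0.0536
grasp_force: 62.7
```

```bash
python3 rd.py
```

```text
16.05 yaw [121.5  121.48] Tz [0.196 0.159] tau [0.155 0.208] v [ 0.086 -0.013] F [-1.4 -2.5  4.1]
```

>>> drive_tool(
  rows=[
    {"dx": 0, "dy": 0, "dz": 0, "wx": 0, "wy": 0, "wz": 0.1, "hand": 50},
    {"dx": 0, "dy": 0, "dz": 0, "wx": 0, "wy": 0, "wz": 0.2, "hand": 50},
    {"dx": 0, "dy": 0, "dz": 0, "wx": 0, "wy": 0, "wz": 0.3, "hand": 50},
  ],
)

```text
clock: 16.35
eef_pos: [0.554, 0.1035, 0.1428]
tool_rot: [0.5, 0.866, -0.0, 0.001]
ft_force: [-1.4, -3.0, 5.0]
grip_width: 0.054
grasp_force: 62.7
```

```bash
python3 rd.py
```

```text
16.4 yaw [120.   119.98] Tz [0.234 0.156] tau [0.155 0.208] v [ 0.086 -0.011] F [-1.4 -3.   5. ]
```

>>> drive_tool(
  rows=[
    {"dx": 0, "dy": 0, "dz": 0, "wx": 0, "wy": 0, "wz": 0.1, "hand": 50},
    {"dx": 0, "dy": 0, "dz": 0, "wx": 0, "wy": 0, "wz": 0.2, "hand": 50},
    {"dx": 0, "dy": 0, "dz": 0, "wx": 0, "wy": 0, "wz": 0.3, "hand": 50},
  ],
)

```text
clock: 16.7
eef_pos: [0.5541, 0.1035, 0.1428]
tool_rot: [0.511, 0.859, -0.0, 0.001]
ft_force: [-1.0, -2.7, 4.8]
grip_width: 0.0535
grasp_force: 62.7
```

```bash
python3 rd.py
```

```text
16.75 yaw [118.5  118.48] Tz [0.226 0.154] tau [0.155 0.208] v [ 0.087 -0.012] F [-1.  -2.7  4.8]
```

>>> drive_tool(
  rows=[
    {"dx": 0, "dy": 0, "dz": 0, "wx": 0, "wy": 0, "wz": 0.1, "hand": 50},
    {"dx": 0, "dy": 0, "dz": 0, "wx": 0, "wy": 0, "wz": 0.2, "hand": 50},
    {"dx": 0, "dy": 0, "dz": 0, "wx": 0, "wy": 0, "wz": 0.3, "hand": 50},
  ],
)

```text
clock: 17.05
eef_pos: [0.5541, 0.1035, 0.1427]
tool_rot: [0.523, 0.853, -0.0, 0.001]
ft_force: [-1.9, -3.1, 5.2]
grip_width: 0.0535
grasp_force: 62.7
```

```bash
python3 rd.py
```

```text
17.1 yaw [117.   116.98] Tz [0.179 0.138] tau [0.155 0.208] v [ 0.086 -0.013] F [-1.9 -3.1  5.2]
```

>>> drive_tool(
  rows=[
    {"dx": 0, "dy": 0, "dz": 0, "wx": 0, "wy": 0, "wz": 0.1, "hand": 50},
    {"dx": 0, "dy": 0, "dz": 0, "wx": 0, "wy": 0, "wz": 0.2, "hand": 50},
    {"dx": 0, "dy": 0, "dz": 0, "wx": 0, "wy": 0, "wz": 0.3, "hand": 50},
  ],
)

```text
clock: 17.4
eef_pos: [0.5541, 0.1035, 0.1428]
tool_rot: [0.534, 0.846, -0.0, 0.001]
ft_force: [-1.6, -2.2, 5.8]
grip_width: 0.0542
grasp_force: 62.7
```

```bash
python3 rd.py; python3 - <<'E'
from h import *
a=save('side','side5')[150:225,195:285,::-1];b=cv2.imread('pics/side4.png')[150:225,195:285]
cv2.imwrite('pics/c5.png',cv2.resize(np.hstack([b,a]),(800,333),interpolation=cv2.INTER_CUBIC))
E
```

```text
17.45 yaw [115.49 115.48] Tz [0.259 0.122] tau [0.156 0.208] v [ 0.086 -0.014] F [-1.6 -2.2  5.8]
```

View pics/c5.png

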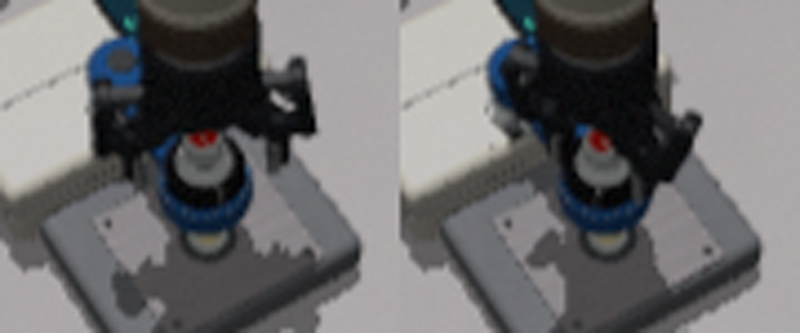

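The white index line moved from (222,195) to the panel's (197,190) and the knob sits lower, so the ring is turning. I'll continue.

>>> drive_tool(
  rows=[
    {"dx": 0, "dy": 0, "dz": 0, "wx": 0, "wy": 0, "wz": 0.1, "hand": 50},
    {"dx": 0, "dy": 0, "dz": 0, "wx": 0, "wy": 0, "wz": 0.2, "hand": 50},
    {"dx": 0, "dy": 0, "dz": 0, "wx": 0, "wy": 0, "wz": 0.3, "hand": 50},
  ],
)

```text
clock: 17.8
eef_pos: [0.5541, 0.1035, 0.1427]
tool_rot: [0.545, 0.839, -0.0, 0.001]
ft_force: [-1.3, -2.9, 4.7]
grip_width: 0.0539
grasp_force: 62.7
```

```bash
python3 rd.py
```

```text
17.85 yaw [113.99 113.98] Tz [0.217 0.162] tau [0.156 0.208] v [ 0.085 -0.014] F [-1.3 -2.9  4.7]
```

>>> drive_tool(
  rows=[
    {"dx": 0, "dy": 0, "dz": 0, "wx": 0, "wy": 0, "wz": 0.1, "hand": 50},
    {"dx": 0, "dy": 0, "dz": 0, "wx": 0, "wy": 0, "wz": 0.2, "hand": 50},
    {"dx": 0, "dy": 0, "dz": 0, "wx": 0, "wy": 0, "wz": 0.3, "hand": 50},
  ],
)

```text
clock: 18.15
eef_pos: [0.5541, 0.1035, 0.1427]
tool_rot: [0.556, 0.831, -0.0, 0.001]
ft_force: [-1.1, -1.6, 4.5]
grip_width: 0.0535
grasp_force: 62.7
```

```bash
python3 rd.py
```

```text
18.2 yaw [112.49 112.48] Tz [0.254 0.145] tau [0.156 0.208] v [ 0.086 -0.012] F [-1.1 -1.6  4.5]
```

>>> drive_tool(
  rows=[
    {"dx": 0, "dy": 0, "dz": 0, "wx": 0, "wy": 0, "wz": 0.1, "hand": 50},
    {"dx": 0, "dy": 0, "dz": 0, "wx": 0, "wy": 0, "wz": 0.2, "hand": 50},
    {"dx": 0, "dy": 0, "dz": 0, "wx": 0, "wy": 0, "wz": 0.3, "hand": 50},
  ],
)

```text
clock: 18.5
eef_pos: [0.5542, 0.1035, 0.1427]
tool_rot: [0.566, 0.824, -0.0, 0.001]
ft_force: [-1.0, -0.9, 4.4]
grip_width: 0.0534
grasp_force: 62.7
```

```bash
python3 rd.py
```

```text
18.55 yaw [111.   110.98] Tz [0.198 0.138] tau [0.156 0.209] v [ 0.087 -0.012] F [-1.  -0.9  4.4]
```

>>> drive_tool(
  rows=[
    {"dx": 0, "dy": 0, "dz": 0, "wx": 0, "wy": 0, "wz": 0.1, "hand": 50},
    {"dx": 0, "dy": 0, "dz": 0, "wx": 0, "wy": 0, "wz": 0.2, "hand": 50},
    {"dx": 0, "dy": 0, "dz": 0, "wx": 0, "wy": 0, "wz": 0.3, "hand": 50},
  ],
)

```text
clock: 18.85
eef_pos: [0.5542, 0.1036, 0.1427]
tool_rot: [0.577, 0.817, -0.0, 0.001]
ft_force: [-0.9, -1.8, 6.2]
grip_width: 0.0534
grasp_force: 62.7
```

```bash
python3 rd.py
```

```text
18.9 yaw [109.49 109.48] Tz [0.243 0.207] tau [0.153 0.208] v [ 0.087 -0.013] F [-0.9 -1.8  6.2]
```

>>> drive_tool(
  rows=[
    {"dx": 0, "dy": 0, "dz": 0, "wx": 0, "wy": 0, "wz": 0.1, "hand": 50},
    {"dx": 0, "dy": 0, "dz": 0, "wx": 0, "wy": 0, "wz": 0.2, "hand": 50},
    {"dx": 0, "dy": 0, "dz": 0, "wx": 0, "wy": 0, "wz": 0.3, "hand": 50},
  ],
)

```text
clock: 19.2
eef_pos: [0.5542, 0.1036, 0.1427]
tool_rot: [0.588, 0.809, -0.0, 0.001]
ft_force: [-1.4, -2.5, 6.4]
grip_width: 0.0534
grasp_force: 62.7
```

```bash
python3 rd.py
```

```text
19.25 yaw [107.99 107.97] Tz [0.259 0.21 ] tau [0.156 0.209] v [ 0.086 -0.012] F [-1.4 -2.5  6.4]
```

>>> drive_tool(
  rows=[
    {"dx": 0, "dy": 0, "dz": 0, "wx": 0, "wy": 0, "wz": 0.1, "hand": 50},
    {"dx": 0, "dy": 0, "dz": 0, "wx": 0, "wy": 0, "wz": 0.2, "hand": 50},
    {"dx": 0, "dy": 0, "dz": 0, "wx": 0, "wy": 0, "wz": 0.3, "hand": 50},
  ],
)

```text
clock: 19.55
eef_pos: [0.5543, 0.1036, 0.1428]
tool_rot: [0.598, 0.801, -0.0, 0.001]
ft_force: [-1.3, -1.9, 4.7]
grip_width: 0.0538
grasp_force: 62.7
```

```bash
python3 rd.py
```

```text
19.6 yaw [106.49 106.47] Tz [0.181 0.176] tau [0.156 0.209] v [ 0.087 -0.013] F [-1.3 -1.9  4.7]
```

```bash
python3 rd.py; python3 rd.py;python3 rd.py
```

```text
19.65 yaw [106.47 106.49] Tz [0.176 0.161] tau [0.209 0.15 ] v [-0.013 -0.001] F [-1.  -1.9  4.9]
19.7 yaw [106.49 106.5 ] Tz [0.161 0.089] tau [0.15  0.125] v [-0.001  0.   ] F [-0.8 -2.3  5.8]
19.75 yaw [106.5  106.49] Tz [0.089 0.142] tau [0.125 0.124] v [0. 0.] F [-1.8 -2.6  5.4]
```

>>> drive_tool(
  rows=[
    {"dx": 0, "dy": 0, "dz": 0, "wx": 0, "wy": 0, "wz": -0.1, "hand": 50},
    {"dx": 0, "dy": 0, "dz": 0, "wx": 0, "wy": 0, "wz": -0.2, "hand": 50},
    {"dx": 0, "dy": 0, "dz": 0, "wx": 0, "wy": 0, "wz": -0.3, "hand": 50},
  ],
)

```text
clock: 20.05
eef_pos: [0.5542, 0.1036, 0.1428]
tool_rot: [0.588, 0.809, 0.0, 0.001]
ft_force: [-2.4, -1.7, 5.3]
grip_width: 0.0537
grasp_force: 62.6
```

```bash
python3 rd.py
```

```text
20.1 yaw [107.95 107.97] Tz [-0.264 -0.2  ] tau [-0.182 -0.233] v [-0.087  0.014] F [-2.4 -1.7  5.3]
```

>>> drive_tool(
  rows=[
    {"dx": 0, "dy": 0, "dz": 0, "wx": 0, "wy": 0, "wz": -0.1, "hand": 50},
    {"dx": 0, "dy": 0, "dz": 0, "wx": 0, "wy": 0, "wz": -0.2, "hand": 50},
    {"dx": 0, "dy": 0, "dz": 0, "wx": 0, "wy": 0, "wz": -0.3, "hand": 50},
  ],
)

```text
clock: 20.4
eef_pos: [0.5542, 0.1036, 0.1428]
tool_rot: [0.577, 0.816, 0.0, 0.001]
ft_force: [-1.3, -1.3, 5.1]
grip_width: 0.054
grasp_force: 62.6
```

```bash
python3 rd.py; python3 rd.py; python3 rd.py
```

```text
20.45 yaw [109.45 109.47] Tz [-0.276 -0.154] tau [-0.182 -0.234] v [-0.086  0.012] F [-1.3 -1.3  5.1]
20.5 yaw [109.47 109.45] Tz [-0.154 -0.144] tau [-0.234 -0.175] v [0.012 0.001] F [-0.8 -2.   6.5]
20.55 yaw [109.45 109.45] Tz [-0.144 -0.121] tau [-0.175 -0.15 ] v [ 0.001 -0.001] F [-1.3 -1.9  4.9]
```

>>> drive_tool(
  rows=[
    {"dx": 0, "dy": 0, "dz": 0, "wx": 0, "wy": 0, "wz": 0.1, "hand": 50},
    {"dx": 0, "dy": 0, "dz": 0, "wx": 0, "wy": 0, "wz": 0.2, "hand": 50},
    {"dx": 0, "dy": 0, "dz": 0, "wx": 0, "wy": 0, "wz": 0.3, "hand": 50},
  ],
)

```text
clock: 20.85
eef_pos: [0.5542, 0.1036, 0.1428]
tool_rot: [0.588, 0.809, -0.0, 0.001]
ft_force: [-1.1, -2.7, 5.5]
grip_width: 0.0535
grasp_force: 62.7
```

```bash
python3 rd.py
```

```text
20.9 yaw [107.99 107.97] Tz [0.259 0.159] tau [0.156 0.208] v [ 0.087 -0.012] F [-1.1 -2.7  5.5]
```

>>> drive_tool(
  rows=[
    {"dx": 0, "dy": 0, "dz": 0, "wx": 0, "wy": 0, "wz": 0.1, "hand": 50},
    {"dx": 0, "dy": 0, "dz": 0, "wx": 0, "wy": 0, "wz": 0.2, "hand": 50},
    {"dx": 0, "dy": 0, "dz": 0, "wx": 0, "wy": 0, "wz": 0.3, "hand": 50},
  ],
)

```text
clock: 21.2
eef_pos: [0.5543, 0.1036, 0.1428]
tool_rot: [0.598, 0.801, 0.0, 0.001]
ft_force: [-1.7, -2.7, 4.8]
grip_width: 0.0537
grasp_force: 62.7
```

```bash
python3 rd.py; python3 rd.py; python3 rd.py
```

```text
21.25 yaw [106.49 106.47] Tz [0.242 0.162] tau [0.156 0.209] v [ 0.086 -0.015] F [-1.7 -2.7  4.8]
21.3 yaw [106.47 106.49] Tz [0.162 0.129] tau [0.209 0.15 ] v [-0.015 -0.004] F [-1.6 -1.5  5.7]
21.35 yaw [106.49 106.49] Tz [0.129 0.133] tau [0.15  0.125] v [-0.004 -0.001] F [-0.2 -2.1  4.7]
```

The reversal shows no added load: joint torque is ±0.16 to 0.23 with no clockwise bias. The anvil has not landed, so I'll continue.

>>> drive_tool(
  rows=[
    {"dx": 0, "dy": 0, "dz": 0, "wx": 0, "wy": 0, "wz": 0.1, "hand": 50},
    {"dx": 0, "dy": 0, "dz": 0, "wx": 0, "wy": 0, "wz": 0.2, "hand": 50},
    {"dx": 0, "dy": 0, "dz": 0, "wx": 0, "wy": 0, "wz": 0.3, "hand": 50},
  ],
)

```text
clock: 21.65
eef_pos: [0.5543, 0.1036, 0.1427]
tool_rot: [0.609, 0.793, 0.0, 0.001]
ft_force: [-0.7, -1.6, 4.6]
grip_width: 0.0539
grasp_force: 62.7
```

```bash
python3 rd.py
```

```text
21.7 yaw [104.99 104.97] Tz [0.268 0.202] tau [0.156 0.209] v [ 0.086 -0.012] F [-0.7 -1.6  4.6]
```

>>> drive_tool(
  rows=[
    {"dx": 0, "dy": 0, "dz": 0, "wx": 0, "wy": 0, "wz": 0.1, "hand": 50},
    {"dx": 0, "dy": 0, "dz": 0, "wx": 0, "wy": 0, "wz": 0.2, "hand": 50},
    {"dx": 0, "dy": 0, "dz": 0, "wx": 0, "wy": 0, "wz": 0.3, "hand": 50},
  ],
)

```text
clock: 22.0
eef_pos: [0.5543, 0.1036, 0.1428]
tool_rot: [0.619, 0.785, 0.0, 0.001]
ft_force: [-0.2, -1.9, 4.9]
grip_width: 0.0537
grasp_force: 62.7
```

```bash
python3 rd.py
```

```text
22.05 yaw [103.49 103.47] Tz [0.24  0.128] tau [0.157 0.209] v [ 0.086 -0.014] F [-0.2 -1.9  4.9]
```

>>> drive_tool(
  rows=[
    {"dx": 0, "dy": 0, "dz": 0, "wx": 0, "wy": 0, "wz": 0.1, "hand": 50},
    {"dx": 0, "dy": 0, "dz": 0, "wx": 0, "wy": 0, "wz": 0.2, "hand": 50},
    {"dx": 0, "dy": 0, "dz": 0, "wx": 0, "wy": 0, "wz": 0.3, "hand": 50},
  ],
)

```text
clock: 22.35
eef_pos: [0.5543, 0.1036, 0.1427]
tool_rot: [0.629, 0.777, 0.0, 0.001]
ft_force: [-0.6, -1.7, 5.9]
grip_width: 0.0535
grasp_force: 62.7
```

```bash
python3 rd.py
```

```text
22.4 yaw [101.99 101.97] Tz [0.273 0.173] tau [0.154 0.209] v [ 0.087 -0.011] F [-0.6 -1.7  5.9]
```

>>> drive_tool(
  rows=[
    {"dx": 0, "dy": 0, "dz": 0, "wx": 0, "wy": 0, "wz": 0.1, "hand": 50},
    {"dx": 0, "dy": 0, "dz": 0, "wx": 0, "wy": 0, "wz": 0.2, "hand": 50},
    {"dx": 0, "dy": 0, "dz": 0, "wx": 0, "wy": 0, "wz": 0.3, "hand": 50},
  ],
)

```text
clock: 22.7
eef_pos: [0.5544, 0.1036, 0.1427]
tool_rot: [0.64, 0.769, 0.0, 0.001]
ft_force: [0.1, -2.2, 6.1]
grip_width: 0.0538
grasp_force: 62.7
```

```bash
python3 rd.py
```

```text
22.75 yaw [100.49 100.47] Tz [0.216 0.196] tau [0.157 0.209] v [ 0.086 -0.013] F [ 0.1 -2.2  6.1]
```

>>> drive_tool(
  rows=[
    {"dx": 0, "dy": 0, "dz": 0, "wx": 0, "wy": 0, "wz": 0.1, "hand": 50},
    {"dx": 0, "dy": 0, "dz": 0, "wx": 0, "wy": 0, "wz": 0.2, "hand": 50},
    {"dx": 0, "dy": 0, "dz": 0, "wx": 0, "wy": 0, "wz": 0.3, "hand": 50},
  ],
)

```text
clock: 23.05
eef_pos: [0.5544, 0.1036, 0.1428]
tool_rot: [0.65, 0.76, 0.0, 0.001]
ft_force: [-1.4, -2.8, 4.5]
grip_width: 0.0539
grasp_force: 62.7
```

```bash
python3 rd.py
```

```text
23.1 yaw [98.99 98.97] Tz [0.219 0.169] tau [0.157 0.209] v [ 0.086 -0.014] F [-1.4 -2.8  4.5]
```

>>> drive_tool(
  rows=[
    {"dx": 0, "dy": 0, "dz": 0, "wx": 0, "wy": 0, "wz": 0.1, "hand": 50},
    {"dx": 0, "dy": 0, "dz": 0, "wx": 0, "wy": 0, "wz": 0.2, "hand": 50},
    {"dx": 0, "dy": 0, "dz": 0, "wx": 0, "wy": 0, "wz": 0.3, "hand": 50},
  ],
)

```text
clock: 23.4
eef_pos: [0.5545, 0.1036, 0.1428]
tool_rot: [0.659, 0.752, 0.0, 0.001]
ft_force: [-0.7, -2.1, 5.2]
grip_width: 0.0536
grasp_force: 62.7
```

```bash
python3 rd.py
```

```text
23.45 yaw [97.49 97.47] Tz [0.229 0.182] tau [0.157 0.21 ] v [ 0.087 -0.014] F [-0.7 -2.1  5.2]
```

>>> drive_tool(
  rows=[
    {"dx": 0, "dy": 0, "dz": 0, "wx": 0, "wy": 0, "wz": 0.1, "hand": 50},
    {"dx": 0, "dy": 0, "dz": 0, "wx": 0, "wy": 0, "wz": 0.2, "hand": 50},
    {"dx": 0, "dy": 0, "dz": 0, "wx": 0, "wy": 0, "wz": 0.3, "hand": 50},
  ],
)

```text
clock: 23.75
eef_pos: [0.5545, 0.1036, 0.1427]
tool_rot: [0.669, 0.743, 0.0, 0.001]
ft_force: [-0.8, -1.3, 5.3]
grip_width: 0.0538
grasp_force: 62.7
```

```bash
python3 rd.py
```

```text
23.8 yaw [95.99 95.97] Tz [0.229 0.213] tau [0.157 0.21 ] v [ 0.088 -0.012] F [-0.8 -1.3  5.3]
```

>>> drive_tool(
  rows=[
    {"dx": 0, "dy": 0, "dz": 0, "wx": 0, "wy": 0, "wz": 0.1, "hand": 50},
    {"dx": 0, "dy": 0, "dz": 0, "wx": 0, "wy": 0, "wz": 0.2, "hand": 50},
    {"dx": 0, "dy": 0, "dz": 0, "wx": 0, "wy": 0, "wz": 0.3, "hand": 50},
  ],
)

```text
clock: 24.1
eef_pos: [0.5545, 0.1036, 0.1427]
tool_rot: [0.679, 0.734, 0.0, 0.001]
ft_force: [-0.6, -2.9, 5.4]
grip_width: 0.0536
grasp_force: 62.7
```

```bash
python3 rd.py
```

```text
24.15 yaw [94.49 94.47] Tz [0.229 0.165] tau [0.157 0.21 ] v [ 0.086 -0.014] F [-0.6 -2.9  5.4]
```

>>> drive_tool(
  rows=[
    {"dx": 0, "dy": 0, "dz": 0, "wx": 0, "wy": 0, "wz": 0.1, "hand": 50},
    {"dx": 0, "dy": 0, "dz": 0, "wx": 0, "wy": 0, "wz": 0.2, "hand": 50},
    {"dx": 0, "dy": 0, "dz": 0, "wx": 0, "wy": 0, "wz": 0.3, "hand": 50},
  ],
)

```text
clock: 24.45
eef_pos: [0.5545, 0.1036, 0.1427]
tool_rot: [0.688, 0.725, 0.0, 0.001]
ft_force: [-1.0, -2.9, 5.5]
grip_width: 0.0537
grasp_force: 62.7
```

```bash
python3 rd.py
```

```text
24.5 yaw [92.99 92.97] Tz [0.248 0.152] tau [0.158 0.21 ] v [ 0.086 -0.012] F [-1.  -2.9  5.5]
```

>>> drive_tool(
  rows=[
    {"dx": 0, "dy": 0, "dz": 0, "wx": 0, "wy": 0, "wz": 0.1, "hand": 50},
    {"dx": 0, "dy": 0, "dz": 0, "wx": 0, "wy": 0, "wz": 0.2, "hand": 50},
    {"dx": 0, "dy": 0, "dz": 0, "wx": 0, "wy": 0, "wz": 0.3, "hand": 50},
  ],
)

```text
clock: 24.8
eef_pos: [0.5546, 0.1037, 0.1427]
tool_rot: [0.698, 0.716, 0.0, 0.001]
ft_force: [-0.2, -1.6, 5.3]
grip_width: 0.0539
grasp_force: 62.7
```

```bash
python3 rd.py
```

```text
24.85 yaw [91.49 91.46] Tz [0.239 0.15 ] tau [0.158 0.21 ] v [ 0.086 -0.013] F [-0.2 -1.6  5.3]
```

>>> drive_tool(
  rows=[
    {"dx": 0, "dy": 0, "dz": 0, "wx": 0, "wy": 0, "wz": 0.1, "hand": 50},
    {"dx": 0, "dy": 0, "dz": 0, "wx": 0, "wy": 0, "wz": 0.2, "hand": 50},
    {"dx": 0, "dy": 0, "dz": 0, "wx": 0, "wy": 0, "wz": 0.3, "hand": 50},
  ],
)

```text
clock: 25.15
eef_pos: [0.5546, 0.1036, 0.1427]
tool_rot: [0.707, 0.707, 0.0, 0.001]
ft_force: [-0.8, -1.2, 5.2]
grip_width: 0.0539
grasp_force: 62.7
```

```bash
python3 rd.py
```

```text
25.2 yaw [89.99 89.96] Tz [0.182 0.211] tau [0.158 0.21 ] v [ 0.086 -0.015] F [-0.8 -1.2  5.2]
```

>>> drive_tool(
  rows=[
    {"dx": 0, "dy": 0, "dz": 0, "wx": 0, "wy": 0, "wz": 0.1, "hand": 50},
    {"dx": 0, "dy": 0, "dz": 0, "wx": 0, "wy": 0, "wz": 0.2, "hand": 50},
    {"dx": 0, "dy": 0, "dz": 0, "wx": 0, "wy": 0, "wz": 0.3, "hand": 50},
  ],
)

```text
clock: 25.5
eef_pos: [0.5546, 0.1037, 0.1427]
tool_rot: [0.716, 0.698, 0.0, 0.001]
ft_force: [-0.1, -2.3, 5.8]
grip_width: 0.0537
grasp_force: 62.7
```

```bash
python3 rd.py
```

```text
25.55 yaw [88.48 88.46] Tz [0.194 0.182] tau [0.158 0.211] v [ 0.087 -0.013] F [-0.1 -2.3  5.8]
```

>>> drive_tool(
  rows=[
    {"dx": 0, "dy": 0, "dz": 0, "wx": 0, "wy": 0, "wz": 0.1, "hand": 50},
    {"dx": 0, "dy": 0, "dz": 0, "wx": 0, "wy": 0, "wz": 0.2, "hand": 50},
    {"dx": 0, "dy": 0, "dz": 0, "wx": 0, "wy": 0, "wz": 0.3, "hand": 50},
  ],
)

```text
clock: 25.85
eef_pos: [0.5546, 0.1036, 0.1427]
tool_rot: [0.725, 0.688, 0.0, 0.001]
ft_force: [1.1, -2.0, 4.6]
grip_width: 0.0534
grasp_force: 62.7
```

```bash
python3 rd.py
```

```text
25.9 yaw [86.98 86.96] Tz [0.185 0.166] tau [0.158 0.211] v [ 0.086 -0.014] F [ 1.1 -2.   4.6]
```

>>> drive_tool(
  rows=[
    {"dx": 0, "dy": 0, "dz": 0, "wx": 0, "wy": 0, "wz": 0.1, "hand": 50},
    {"dx": 0, "dy": 0, "dz": 0, "wx": 0, "wy": 0, "wz": 0.2, "hand": 50},
    {"dx": 0, "dy": 0, "dz": 0, "wx": 0, "wy": 0, "wz": 0.3, "hand": 50},
  ],
)

```text
clock: 26.2
eef_pos: [0.5547, 0.1036, 0.1427]
tool_rot: [0.734, 0.679, 0.0, 0.001]
ft_force: [-0.4, -2.5, 5.7]
grip_width: 0.0536
grasp_force: 62.7
```

```bash
python3 rd.py
```

```text
26.25 yaw [85.48 85.46] Tz [0.227 0.15 ] tau [0.173 0.222] v [ 0.087 -0.012] F [-0.4 -2.5  5.7]
```

>>> drive_tool(
  rows=[
    {"dx": 0, "dy": 0, "dz": 0, "wx": 0, "wy": 0, "wz": 0.1, "hand": 50},
    {"dx": 0, "dy": 0, "dz": 0, "wx": 0, "wy": 0, "wz": 0.2, "hand": 50},
    {"dx": 0, "dy": 0, "dz": 0, "wx": 0, "wy": 0, "wz": 0.3, "hand": 50},
  ],
)

```text
clock: 26.55
eef_pos: [0.5547, 0.1037, 0.1428]
tool_rot: [0.743, 0.669, 0.001, 0.001]
ft_force: [0.3, -2.5, 4.4]
grip_width: 0.0533
grasp_force: 62.7
```

```bash
python3 rd.py
```

```text
26.6 yaw [83.99 83.97] Tz [0.32  0.207] tau [0.204 0.252] v [ 0.087 -0.012] F [ 0.3 -2.5  4.4]
```

The torque stepped up by 0.046 (0.158, 0.173, 0.204): the anvil has landed. I'll stop here, open the fingers, raise to knob height and turn the open tool back 36°.

>>> drive_tool(
  rows=[
    {"dx": 0, "dy": 0, "dz": 0, "wx": 0, "wy": 0, "wz": 0, "hand": 62},
    {"dx": 0, "dy": 0, "dz": 0, "wx": 0, "wy": 0, "wz": 0, "hand": 75},
    {"dx": 0, "dy": 0, "dz": 0, "wx": 0, "wy": 0, "wz": 0, "hand": 85},
    {"dx": 0, "dy": 0, "dz": 0, "wx": 0, "wy": 0, "wz": 0, "hand": 85},
    {"dx": 0, "dy": 0, "dz": -0.2, "wx": 0, "wy": 0, "wz": 0, "hand": 85},
    {"dx": 0, "dy": 0, "dz": -0.49, "wx": 0, "wy": 0, "wz": 0, "hand": 85},
    {"dx": 0, "dy": 0, "dz": -0.49, "wx": 0, "wy": 0, "wz": -1.7, "hand": 85},
    {"dx": 0, "dy": 0, "dz": -0.49, "wx": 0, "wy": 0, "wz": -3.4, "hand": 85},
    {"dx": 0, "dy": 0, "dz": -0.49, "wx": 0, "wy": 0, "wz": -5.1, "hand": 85},
    {"dx": 0, "dy": 0, "dz": -0.49, "wx": 0, "wy": 0, "wz": -6.8, "hand": 85},
    {"dx": 0, "dy": 0, "dz": -0.49, "wx": 0, "wy": 0, "wz": -7.2, "hand": 85},
    {"dx": 0, "dy": 0, "dz": -0.49, "wx": 0, "wy": 0, "wz": -7.2, "hand": 85},
    {"dx": 0, "dy": 0, "dz": -0.49, "wx": 0, "wy": 0, "wz": -7.2, "hand": 85},
  ],
)

```text
clock: 27.9
eef_pos: [0.5542, 0.104, 0.1669]
tool_rot: [0.5, 0.866, 0.0, 0.0]
ft_force: [-0.6, -0.3, -0.3]
grip_width: 0.0851
grasp_force: 0.0
```

```bash
python3 rd.py; python3 - <<'E'
from h import *
go([.5543,.1036,.167],120)
a=save('side','side6')[150:225,195:285,::-1]
cv2.imwrite('pics/c6.png',cv2.resize(a,None,fx=6,fy=6,interpolation=cv2.INTER_CUBIC))
E
```

```text
27.95 yaw [119.95 119.96] Tz [-0.009 -0.017] tau [-0.008  0.002] v [-0.001 -0.003] F [-0.6 -0.3 -0.3]
d [-0.009 -0.002 -0.006] w [ 0.006  0.001 -0.009]
```

View pics/c6.png

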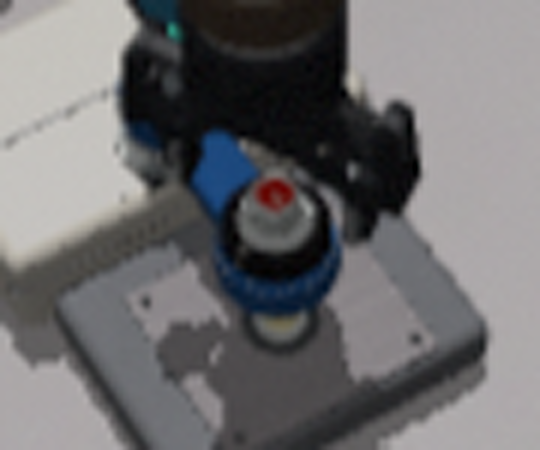

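The knob now sits just above the ring, at picture (275,200), with the fingers open and clear of both. I'll close on it.

>>> drive_tool(
  rows=[
    {"dx": 0, "dy": 0, "dz": 0, "wx": 0, "wy": 0, "wz": 0, "hand": 50},
    {"dx": 0, "dy": 0, "dz": 0, "wx": 0, "wy": 0, "wz": 0, "hand": 32},
    {"dx": 0, "dy": 0, "dz": 0, "wx": 0, "wy": 0, "wz": 0, "hand": 30},
    {"dx": 0, "dy": 0, "dz": 0, "wx": 0, "wy": 0, "wz": 0, "hand": 28},
  ],
)

```text
clock: 28.4
eef_pos: [0.554, 0.1039, 0.1663]
tool_rot: [0.5, 0.866, -0.0, -0.0]
ft_force: [-0.2, 0.0, -0.3]
grip_width: 0.0287
grasp_force: 0.0
```

>>> drive_tool(
  rows=[
    {"dx": 0, "dy": 0, "dz": 0, "wx": 0, "wy": 0, "wz": 0, "hand": 22},
    {"dx": 0, "dy": 0, "dz": 0, "wx": 0, "wy": 0, "wz": 0, "hand": 20},
    {"dx": 0, "dy": 0, "dz": 0, "wx": 0, "wy": 0, "wz": 0, "hand": 20},
  ],
)

```text
clock: 28.7
eef_pos: [0.5539, 0.1039, 0.1666]
tool_rot: [0.5, 0.866, -0.0, 0.0]
ft_force: [-1.4, -0.8, 2.3]
grip_width: 0.0234
grasp_force: 59.0
```

```bash
python3 rd.py
```

```text
28.75 yaw [119.99 119.99] Tz [-0.006 -0.009] tau [-0.014 -0.014] v [-0.    -0.002] F [-1.4 -0.8  2.3]
```

>>> drive_tool(
  rows=[
    {"dx": 0, "dy": 0, "dz": 0, "wx": 0, "wy": 0, "wz": 0.3, "hand": 20},
    {"dx": 0, "dy": 0, "dz": 0, "wx": 0, "wy": 0, "wz": 0.6, "hand": 20},
    {"dx": 0, "dy": 0, "dz": 0, "wx": 0, "wy": 0, "wz": 0.9, "hand": 20},
    {"dx": 0, "dy": 0, "dz": 0, "wx": 0, "wy": 0, "wz": 1.2, "hand": 20},
    {"dx": 0, "dy": 0, "dz": 0, "wx": 0, "wy": 0, "wz": 1.5, "hand": 20},
    {"dx": 0, "dy": 0, "dz": 0, "wx": 0, "wy": 0, "wz": 1.8, "hand": 20},
    {"dx": 0, "dy": 0, "dz": 0, "wx": 0, "wy": 0, "wz": 2.1, "hand": 20},
    {"dx": 0, "dy": 0, "dz": 0, "wx": 0, "wy": 0, "wz": 2.4, "hand": 20},
  ],
)

```text
clock: 29.55
eef_pos: [0.5542, 0.104, 0.1665]
tool_rot: [0.589, 0.808, 0.0, 0.0]
ft_force: [-1.1, -2.3, 5.8]
grip_width: 0.0235
grasp_force: 59.3
```

```bash
python3 rd.py
```

```text
29.6 yaw [107.88 107.83] Tz [0.061 0.023] tau [-0.137  0.138] v [ 0.259 -0.046] F [-1.1 -2.3  5.8]
```

>>> drive_tool(
  rows=[
    {"dx": 0, "dy": 0, "dz": 0, "wx": 0, "wy": 0, "wz": 0.4, "hand": 20},
    {"dx": 0, "dy": 0, "dz": 0, "wx": 0, "wy": 0, "wz": 0.8, "hand": 20},
    {"dx": 0, "dy": 0, "dz": 0, "wx": 0, "wy": 0, "wz": 1.2, "hand": 20},
    {"dx": 0, "dy": 0, "dz": 0, "wx": 0, "wy": 0, "wz": 1.6, "hand": 20},
    {"dx": 0, "dy": 0, "dz": 0, "wx": 0, "wy": 0, "wz": 2.0, "hand": 20},
    {"dx": 0, "dy": 0, "dz": 0, "wx": 0, "wy": 0, "wz": 2.4, "hand": 20},
    {"dx": 0, "dy": 0, "dz": 0, "wx": 0, "wy": 0, "wz": 2.8, "hand": 20},
    {"dx": 0, "dy": 0, "dz": 0, "wx": 0, "wy": 0, "wz": 3.2, "hand": 20},
    {"dx": 0, "dy": 0, "dz": 0, "wx": 0, "wy": 0, "wz": 3.6, "hand": 20},
  ],
)

```text
clock: 30.5
eef_pos: [0.5546, 0.1041, 0.1666]
tool_rot: [0.708, 0.706, 0.001, 0.0]
ft_force: [-1.0, 0.8, 4.5]
grip_width: 0.0235
grasp_force: 59.2
```

```bash
python3 rd.py; python3 - <<'E'
from h import *
a=save('side','side7')[150:225,195:285,::-1]; b=cv2.imread('pics/side6.png')[150:225,195:285]
cv2.imwrite('pics/c7.png',cv2.resize(np.hstack([b,a]),(800,333),interpolation=cv2.INTER_CUBIC))
E
```

```text
30.55 yaw [89.86 89.81] Tz [0.077 0.074] tau [-0.204  0.138] v [ 0.347 -0.073] F [-1.   0.8  4.5]
```

View pics/c7.png

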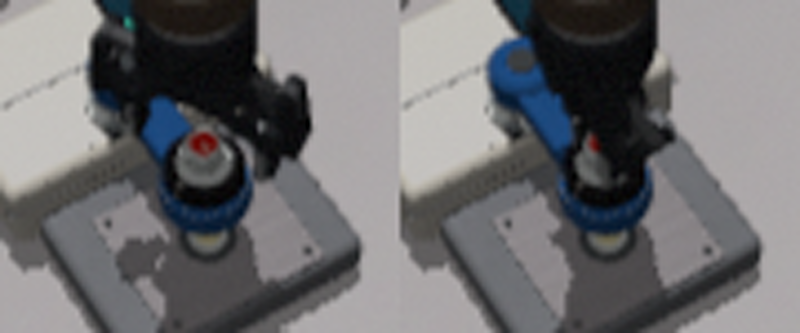

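The knob is gripped and the ring's index line has stayed put, at about (177,184) in both panels. I'll turn the remaining 30°.

>>> drive_tool(
  rows=[
    {"dx": 0, "dy": 0, "dz": 0, "wx": 0, "wy": 0, "wz": 0.4, "hand": 20},
    {"dx": 0, "dy": 0, "dz": 0, "wx": 0, "wy": 0, "wz": 0.8, "hand": 20},
    {"dx": 0, "dy": 0, "dz": 0, "wx": 0, "wy": 0, "wz": 1.2, "hand": 20},
    {"dx": 0, "dy": 0, "dz": 0, "wx": 0, "wy": 0, "wz": 1.6, "hand": 20},
    {"dx": 0, "dy": 0, "dz": 0, "wx": 0, "wy": 0, "wz": 2.0, "hand": 20},
    {"dx": 0, "dy": 0, "dz": 0, "wx": 0, "wy": 0, "wz": 2.4, "hand": 20},
    {"dx": 0, "dy": 0, "dz": 0, "wx": 0, "wy": 0, "wz": 2.8, "hand": 20},
    {"dx": 0, "dy": 0, "dz": 0, "wx": 0, "wy": 0, "wz": 3.2, "hand": 20},
    {"dx": 0, "dy": 0, "dz": 0, "wx": 0, "wy": 0, "wz": 3.6, "hand": 20},
    {"dx": 0, "dy": 0, "dz": 0, "wx": 0, "wy": 0, "wz": 4.0, "hand": 20},
    {"dx": 0, "dy": 0, "dz": 0, "wx": 0, "wy": 0, "wz": 4.4, "hand": 20},
    {"dx": 0, "dy": 0, "dz": 0, "wx": 0, "wy": 0, "wz": 4.8, "hand": 20},
    {"dx": 0, "dy": 0, "dz": 0, "wx": 0, "wy": 0, "wz": 5.2, "hand": 20},
    {"dx": 0, "dy": 0, "dz": 0, "wx": 0, "wy": 0, "wz": 5.6, "hand": 20},
    {"dx": 0, "dy": 0, "dz": 0, "wx": 0, "wy": 0, "wz": 6.0, "hand": 20},
    {"dx": 0, "dy": 0, "dz": 0, "wx": 0, "wy": 0, "wz": 6.0, "hand": 20},
  ],
)

```text
clock: 32.2
eef_pos: [0.5553, 0.1039, 0.1666]
tool_rot: [0.866, 0.5, 0.001, 0.001]
ft_force: [2.9, -1.0, 3.3]
grip_width: 0.0238
grasp_force: 59.1
```

```bash
python3 rd.py
```

```text
32.25 yaw [59.99 60.02] Tz [-0.053  0.015] tau [0.164 0.044] v [-0.021 -0.003] F [ 2.9 -1.   3.3]
```

>>> drive_tool(
  rows=[
    {"dx": 0, "dy": 0, "dz": 0, "wx": 0, "wy": 0, "wz": 0, "hand": 32},
    {"dx": 0, "dy": 0, "dz": 0, "wx": 0, "wy": 0, "wz": 0, "hand": 60},
    {"dx": 0, "dy": 0, "dz": 0, "wx": 0, "wy": 0, "wz": 0, "hand": 80},
    {"dx": 0, "dy": 0, "dz": 0, "wx": 0, "wy": 0, "wz": 0, "hand": 80},
    {"dx": 0, "dy": 0, "dz": -0.4, "wx": 0, "wy": 0, "wz": 0, "hand": 80},
    {"dx": 0, "dy": 0, "dz": -0.9, "wx": 0, "wy": 0, "wz": 0, "hand": 80},
    {"dx": 0, "dy": 0, "dz": -1.4, "wx": 0, "wy": 0, "wz": 0, "hand": 80},
    {"dx": 0, "dy": 0, "dz": -1.8, "wx": 0, "wy": 0, "wz": 0, "hand": 80},
    {"dx": 0, "dy": 0, "dz": -1.8, "wx": 0, "wy": 0, "wz": 0, "hand": 80},
    {"dx": 0, "dy": 0, "dz": -1.8, "wx": 0, "wy": 0, "wz": 0, "hand": 80},
  ],
)

```text
clock: 33.25
eef_pos: [0.554, 0.104, 0.2561]
tool_rot: [0.866, 0.5, 0.0, -0.0]
ft_force: [-0.0, 0.8, 0.3]
grip_width: 0.08
grasp_force: 0.0
```

```bash
python3 rd.py; python3 - <<'E'
from h import *
a=save('side','side8')[150:225,195:285,::-1]; b=cv2.imread('pics/side6.png')[150:225,195:285]
cv2.imwrite('pics/c8.png',cv2.resize(np.hstack([b,a]),(800,333),interpolation=cv2.INTER_CUBIC))
E
```

```text
33.3 yaw [60.01 60.01] Tz [-0.038 -0.018] tau [-0. -0.] v [0.001 0.   ] F [-0.   0.8  0.3]
```

View pics/c8.png

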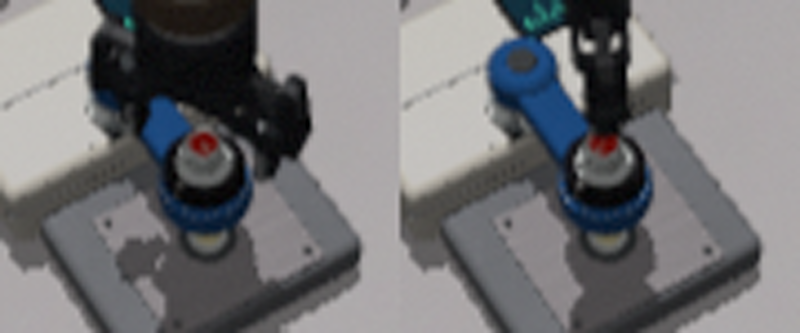

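The arm is still over the disc, the pointer line on the red knob has turned, the ring looks unchanged, and the gripper is clear above.

```bash
python3 -c "from workcell import bot; print(bot.job_done())"
```

```text
the job is handed in; nothing more can be done
None
```

I handed the job in at about 33 s of the 70 s allowed: the arm is at its stop, the ring was turned clockwise about 66° until the anvil landed lightly (estimated 6–7 N) apart from one brief 3° back-and-forth check before landing, and the knob was then turned 60° clockwise; no verdict was returned.

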